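# Sort aluminium profile samples by length with a gauge

## Robot

A 6-joint arm with a two-finger parallel gripper is mounted at the origin on the work surface. World frame = base frame: x ahead of the robot, y to its left, z up, the work surface at z = 0. Lengths are in m, angles in rad, forces in N, time in s.
With the tool pointing down it reaches from about 0.4 to 0.825 m from the base axis. Payload 7 kg.
Tool frame: the origin (TCP) lies on the centre line of the jaws, within the pads' length; the fingertips stand 25 mm ahead of it and the grasp point (between the pads) lies 6 mm ahead of it; z points along the fingers, y is the direction in which the jaws open and shut (so a half turn about z gives the same grasp; the last joint's range is limited). The gripper opens to 88 mm and grips with 3 to 60 N. Pads are 19 mm wide; open, the fingers measure 130 mm over their backs; the gripper's body (78 mm by 193 mm) begins 47 mm behind the grasp point.
Start: joints at [-0.882, 0.359, 0.012, 0, -1.224, -0.288], TCP at [0.263, -0.621, 0.252] pointing down, gripper open.
Joint ranges: [-3.07, 3.07], [-1.43, 2.12], [-1.02, 1.25], [-3.03, 1.67], [-3.05, -0], [-3.03, 3.03]. Speed limits (rad/s): [2.39, 2.39, 3.01, 3.14, 3.14, 3.14].

## Interface

Orientations are given as [roll, pitch, yaw] about the fixed x, y, z axes, in that order (R = Rz(yaw) Ry(pitch) Rx(roll)).
In Python, from station import * gives the robot as it stands. The module is installed in compiled form; this text tells all that it offers.
- The arm moves only by the tool step_arm, never from a script. Its argument "commands" is text: rows parted by semicolons, each of 6 numbers parted by spaces: the shift along the tool's x, y, z in mm, then the turn, a rotation vector about the tool's x, y, z in rad. A call has 1 to 8 rows; each row shifts and turns the commanded pose from where the row before left it, along the tool's axes as they then stand; what a row does not reach is not made up. A row lasts 1/8 s, in which the tool goes at most 62.5 mm and 10.7 degrees, less where a joint would pass 70% of its speed; a pose out of reach is approached as far as the arm can. A call is refused whole if a number of a shift passes 62.5 or a number of a turn 0.188, either way. A call with a gripper value outside its range is refused whole. "jaw" is the finger opening in mm, from 0 to 87.6, set as the call begins (left out, the last holds). The fingers move at their own pace and stop on an object; "grip_force" is the grip in N (left out, the last holds). Time passes only in rows, so rows that do not move let the fingers close. It gives the time, the measured TCP pose, the force and the opening at its end, in the units of the state.
- get_state(): the state, without advancing time (a new reading comes with each control period).
- grab_frame(name): name is "scene" or "side" or "wrist"; returns a dict with "frame" (384x512x3 uint8, red, green, blue), "fovy" (degrees; the focal length in pixels is half the picture's height over the tangent of half this angle, whatever the lens; pixels are square), "cx", "cy" (the principal point, pixels), "rvec" (rotation vector, rad) and "tvec" (3), from world to camera coordinates, as OpenCV has them; the wrist camera has in their place "tool_from_camera" (4x4, takes a point from camera to tool coordinates, whose origin is the TCP and whose axes are the flange's). Camera axes: x right, y down, z forward; pixel columns grow to the right and rows downward; lengths in m; the calibration is good to about 2 mm. A picture is of the moment at which its call begins: read the wrist's pose just before it. There is no depth.
- job_done(): hands the job in, once; it reports no verdict.
Trained networks look in a picture, given as the dict that the camera call returned (one of the last four; its "shot" number tells which), for a name from the list of things; names that differ only in an ending like _2 or _b are one class to them, and where a whole thing is asked for, a point or a joint stands for the part that bears it (a point fixed in the world has none). Each returns a list of dicts, best first, with "conf" (0 to 1); they miss things now and then, are a little off and sometimes report something else, mostly with a low value. They report only what shows in the picture. A call takes as long as a camera call.
- recognise(picture, name): "pixel" ([column, row] in pixels, amid what is visible of it).
The state is a dict: "t": time; "q": joint angles; "qd": joint speeds; "joint_efforts": joint torques, N m; "eef_pos": TCP position; "ee_rot": TCP orientation; "force": force on the tool from outside, world axes, zero at the start; "moment": the same for the moment, N m; "width": finger opening in m.
Only numpy, scipy, OpenCV 4.12 (cv2) and the standard library are available. Lean on these libraries where they do the work, as an engineer would, in place of code of your own. Each camera call takes 0.05 s, during which the arm holds its last target.

## Task

Sort the three aluminium profile samples on the left mat by length: taking them one at a time, lower each sample lengthwise between the two end stops of the steel length gauge (a short one goes right down to the gauge's base, a long one stays up on top of the stops; do not force it) and put it away before trying the next. Short samples go into the shorter tray and long ones into the longer tray, each lying flat on the tray's floor; leave the caliper, mug and finned block alone.

Things in the scene. Friction and masses are not known exactly. Their poses are not given: they have to be found in the camera images.
- bar_a_c (a point): Centre (half-way up, half-way along) of one of three aluminium profile samples: a square bar 30 x 30 mm in section with a dark groove along its faces, lying flat on the left mat at the start. Its long axis is y. It is either short (100 mm) or long (107 mm): which, and how many there are of each, must be found with the gauge. About 0.1 kg. (bar_a_end in the rules: middle of its end face.)
- bar_b_c (a point): Centre (half-way up, half-way along) of another of three aluminium profile samples: a square bar 30 x 30 mm in section with a dark groove along its faces, lying flat on the left mat at the start. Its long axis is y. It is either short (100 mm) or long (107 mm): which, and how many there are of each, must be found with the gauge. About 0.1 kg. (bar_b_end in the rules: middle of its end face.)
- bar_c_c (a point): Centre (half-way up, half-way along) of the third of three aluminium profile samples: a square bar 30 x 30 mm in section with a dark groove along its faces, lying flat on the left mat at the start. Its long axis is y. It is either short (100 mm) or long (107 mm): which, and how many there are of each, must be found with the gauge. About 0.1 kg. (bar_c_end in the rules: middle of its end face.)
- gauge: Fixed steel length gauge: dark base plate 60 x 180 x 8 mm (x, y, z) carrying two bright end stops, each 50 x 30 mm (x, y) and 24 mm high (flat tops 32 mm above the table). The clear gap between the stops is 103 mm along y, centred on the origin, open along x on both sides. Origin: centre of the base plate's underside, on the table.
- gauge_gap (a point): Middle of the gauge's gap, on the base plate's top (8 mm above the table), axes as the gauge. A short sample laid along y fits with 1.5 mm to spare at each end and rests with its centre 15 mm above this point; a long one rests across the stops, centre 39 mm above it. A short one that is off-centre or askew also lands on a stop.
- tray_short: The shorter of two fixed white open trays, for short samples: outside 130 x 134 x 17 mm (x, y, z), walls and floor 5 mm thick, inside 120 x 124 mm, room for two samples side by side lying along y. Origin: centre of its underside. The two trays may stand either way round on the right mat.
- tray_long: The longer of the two fixed white open trays, for long samples: outside 130 x 174 x 17 mm (x, y, z), walls and floor 5 mm thick, inside 120 x 164 mm. Origin: centre of its underside.
- in_mat: Thin fixed grey mat on the left, 340 x 200 x 2 mm, on which the samples lie side by side; origin at the centre of its underside. (An equal 2 mm mat lies under the trays.)
- caliper: Bystander: steel caliper lying loose on the table, 200 mm long along its y, up to 10 mm high, jaws towards its -x; origin at the underside, mid-length.
- mug: Bystander: white mug, 76 mm across, 90 mm high; origin at the centre of its underside.
- fin_block: Bystander: loose finned aluminium profile block, 60 x 90 x 62 mm; origin at the centre of its underside.

How it is judged:
On the way, in this order (a step that is already met when the one before it is completed fails the run):
1. a first sample is tried in the gauge: a short one down on the base plate, a long one touching the stops from above (((horizontal distance between bar_a_c and gauge below 0.02 m and angle between the y axis of bar_a_c and the y axis of gauge, either way round below 0.15 rad and ((distance between bar_a_c and bar_a_end below 0.0517 m and z of bar_a_c in the frame of gauge below 0.0255 m) or (distance between bar_a_c and bar_a_end above 0.0517 m and z of bar_a_c in the frame of gauge below 0.0495 m and contact force between bar_a and gauge above 0.3 N))) or (horizontal distance between bar_b_c and gauge below 0.02 m and angle between the y axis of bar_b_c and the y axis of gauge, either way round below 0.15 rad and ((distance between bar_b_c and bar_b_end below 0.0517 m and z of bar_b_c in the frame of gauge below 0.0255 m) or (distance between bar_b_c and bar_b_end above 0.0517 m and z of bar_b_c in the frame of gauge below 0.0495 m and contact force between bar_b and gauge above 0.3 N))) or (horizontal distance between bar_c_c and gauge below 0.02 m and angle between the y axis of bar_c_c and the y axis of gauge, either way round below 0.15 rad and ((distance between bar_c_c and bar_c_end below 0.0517 m and z of bar_c_c in the frame of gauge below 0.0255 m) or (distance between bar_c_c and bar_c_end above 0.0517 m and z of bar_c_c in the frame of gauge below 0.0495 m and contact force between bar_c and gauge above 0.3 N))))), for 0.1 s.
2. a sample lies in its matching tray (((((distance between bar_a_c and bar_a_end below 0.0517 m and x of bar_a_c in the frame of tray_short between -0.06 and 0.06 m and y of bar_a_c in the frame of tray_short between -0.062 and 0.062 m and z of bar_a_c in the frame of tray_short below 0.024 m) or (distance between bar_a_c and bar_a_end above 0.0517 m and x of bar_a_c in the frame of tray_long between -0.06 and 0.06 m and y of bar_a_c in the frame of tray_long between -0.082 and 0.082 m and z of bar_a_c in the frame of tray_long below 0.024 m)) and linear speed of bar_a below 0.05 m/s) or (((distance between bar_b_c and bar_b_end below 0.0517 m and x of bar_b_c in the frame of tray_short between -0.06 and 0.06 m and y of bar_b_c in the frame of tray_short between -0.062 and 0.062 m and z of bar_b_c in the frame of tray_short below 0.024 m) or (distance between bar_b_c and bar_b_end above 0.0517 m and x of bar_b_c in the frame of tray_long between -0.06 and 0.06 m and y of bar_b_c in the frame of tray_long between -0.082 and 0.082 m and z of bar_b_c in the frame of tray_long below 0.024 m)) and linear speed of bar_b below 0.05 m/s) or (((distance between bar_c_c and bar_c_end below 0.0517 m and x of bar_c_c in the frame of tray_short between -0.06 and 0.06 m and y of bar_c_c in the frame of tray_short between -0.062 and 0.062 m and z of bar_c_c in the frame of tray_short below 0.024 m) or (distance between bar_c_c and bar_c_end above 0.0517 m and x of bar_c_c in the frame of tray_long between -0.06 and 0.06 m and y of bar_c_c in the frame of tray_long between -0.082 and 0.082 m and z of bar_c_c in the frame of tray_long below 0.024 m)) and linear speed of bar_c below 0.05 m/s))), for 0.2 s.
3. with one sample put away, another is tried in the gauge (((((distance between bar_a_c and bar_a_end below 0.0517 m and x of bar_a_c in the frame of tray_short between -0.06 and 0.06 m and y of bar_a_c in the frame of tray_short between -0.062 and 0.062 m and z of bar_a_c in the frame of tray_short below 0.024 m) or (distance between bar_a_c and bar_a_end above 0.0517 m and x of bar_a_c in the frame of tray_long between -0.06 and 0.06 m and y of bar_a_c in the frame of tray_long between -0.082 and 0.082 m and z of bar_a_c in the frame of tray_long below 0.024 m)) and linear speed of bar_a below 0.05 m/s) or (((distance between bar_b_c and bar_b_end below 0.0517 m and x of bar_b_c in the frame of tray_short between -0.06 and 0.06 m and y of bar_b_c in the frame of tray_short between -0.062 and 0.062 m and z of bar_b_c in the frame of tray_short below 0.024 m) or (distance between bar_b_c and bar_b_end above 0.0517 m and x of bar_b_c in the frame of tray_long between -0.06 and 0.06 m and y of bar_b_c in the frame of tray_long between -0.082 and 0.082 m and z of bar_b_c in the frame of tray_long below 0.024 m)) and linear speed of bar_b below 0.05 m/s) or (((distance between bar_c_c and bar_c_end below 0.0517 m and x of bar_c_c in the frame of tray_short between -0.06 and 0.06 m and y of bar_c_c in the frame of tray_short between -0.062 and 0.062 m and z of bar_c_c in the frame of tray_short below 0.024 m) or (distance between bar_c_c and bar_c_end above 0.0517 m and x of bar_c_c in the frame of tray_long between -0.06 and 0.06 m and y of bar_c_c in the frame of tray_long between -0.082 and 0.082 m and z of bar_c_c in the frame of tray_long below 0.024 m)) and linear speed of bar_c below 0.05 m/s)) and ((horizontal distance between bar_a_c and gauge below 0.02 m and angle between the y axis of bar_a_c and the y axis of gauge, either way round below 0.15 rad and ((distance between bar_a_c and bar_a_end below 0.0517 m and z of bar_a_c in the frame of gauge below 0.0255 m) or (distance between bar_a_c and bar_a_end above 0.0517 m and z of bar_a_c in the frame of gauge below 0.0495 m and contact force between bar_a and gauge above 0.3 N))) or (horizontal distance between bar_b_c and gauge below 0.02 m and angle between the y axis of bar_b_c and the y axis of gauge, either way round below 0.15 rad and ((distance between bar_b_c and bar_b_end below 0.0517 m and z of bar_b_c in the frame of gauge below 0.0255 m) or (distance between bar_b_c and bar_b_end above 0.0517 m and z of bar_b_c in the frame of gauge below 0.0495 m and contact force between bar_b and gauge above 0.3 N))) or (horizontal distance between bar_c_c and gauge below 0.02 m and angle between the y axis of bar_c_c and the y axis of gauge, either way round below 0.15 rad and ((distance between bar_c_c and bar_c_end below 0.0517 m and z of bar_c_c in the frame of gauge below 0.0255 m) or (distance between bar_c_c and bar_c_end above 0.0517 m and z of bar_c_c in the frame of gauge below 0.0495 m and contact force between bar_c and gauge above 0.3 N))))), for 0.1 s.
4. two samples lie in their matching trays (((((distance between bar_a_c and bar_a_end below 0.0517 m and x of bar_a_c in the frame of tray_short between -0.06 and 0.06 m and y of bar_a_c in the frame of tray_short between -0.062 and 0.062 m and z of bar_a_c in the frame of tray_short below 0.024 m) or (distance between bar_a_c and bar_a_end above 0.0517 m and x of bar_a_c in the frame of tray_long between -0.06 and 0.06 m and y of bar_a_c in the frame of tray_long between -0.082 and 0.082 m and z of bar_a_c in the frame of tray_long below 0.024 m)) and linear speed of each of bar_a, bar_b below 0.05 m/s and ((distance between bar_b_c and bar_b_end below 0.0517 m and x of bar_b_c in the frame of tray_short between -0.06 and 0.06 m and y of bar_b_c in the frame of tray_short between -0.062 and 0.062 m and z of bar_b_c in the frame of tray_short below 0.024 m) or (distance between bar_b_c and bar_b_end above 0.0517 m and x of bar_b_c in the frame of tray_long between -0.06 and 0.06 m and y of bar_b_c in the frame of tray_long between -0.082 and 0.082 m and z of bar_b_c in the frame of tray_long below 0.024 m))) or (((distance between bar_a_c and bar_a_end below 0.0517 m and x of bar_a_c in the frame of tray_short between -0.06 and 0.06 m and y of bar_a_c in the frame of tray_short between -0.062 and 0.062 m and z of bar_a_c in the frame of tray_short below 0.024 m) or (distance between bar_a_c and bar_a_end above 0.0517 m and x of bar_a_c in the frame of tray_long between -0.06 and 0.06 m and y of bar_a_c in the frame of tray_long between -0.082 and 0.082 m and z of bar_a_c in the frame of tray_long below 0.024 m)) and linear speed of each of bar_a, bar_c below 0.05 m/s and ((distance between bar_c_c and bar_c_end below 0.0517 m and x of bar_c_c in the frame of tray_short between -0.06 and 0.06 m and y of bar_c_c in the frame of tray_short between -0.062 and 0.062 m and z of bar_c_c in the frame of tray_short below 0.024 m) or (distance between bar_c_c and bar_c_end above 0.0517 m and x of bar_c_c in the frame of tray_long between -0.06 and 0.06 m and y of bar_c_c in the frame of tray_long between -0.082 and 0.082 m and z of bar_c_c in the frame of tray_long below 0.024 m))) or (((distance between bar_b_c and bar_b_end below 0.0517 m and x of bar_b_c in the frame of tray_short between -0.06 and 0.06 m and y of bar_b_c in the frame of tray_short between -0.062 and 0.062 m and z of bar_b_c in the frame of tray_short below 0.024 m) or (distance between bar_b_c and bar_b_end above 0.0517 m and x of bar_b_c in the frame of tray_long between -0.06 and 0.06 m and y of bar_b_c in the frame of tray_long between -0.082 and 0.082 m and z of bar_b_c in the frame of tray_long below 0.024 m)) and linear speed of each of bar_b, bar_c below 0.05 m/s and ((distance between bar_c_c and bar_c_end below 0.0517 m and x of bar_c_c in the frame of tray_short between -0.06 and 0.06 m and y of bar_c_c in the frame of tray_short between -0.062 and 0.062 m and z of bar_c_c in the frame of tray_short below 0.024 m) or (distance between bar_c_c and bar_c_end above 0.0517 m and x of bar_c_c in the frame of tray_long between -0.06 and 0.06 m and y of bar_c_c in the frame of tray_long between -0.082 and 0.082 m and z of bar_c_c in the frame of tray_long below 0.024 m))))), for 0.2 s.
5. with two samples put away, the third is tried in the gauge (((((distance between bar_a_c and bar_a_end below 0.0517 m and x of bar_a_c in the frame of tray_short between -0.06 and 0.06 m and y of bar_a_c in the frame of tray_short between -0.062 and 0.062 m and z of bar_a_c in the frame of tray_short below 0.024 m) or (distance between bar_a_c and bar_a_end above 0.0517 m and x of bar_a_c in the frame of tray_long between -0.06 and 0.06 m and y of bar_a_c in the frame of tray_long between -0.082 and 0.082 m and z of bar_a_c in the frame of tray_long below 0.024 m)) and linear speed of each of bar_a, bar_b below 0.05 m/s and ((distance between bar_b_c and bar_b_end below 0.0517 m and x of bar_b_c in the frame of tray_short between -0.06 and 0.06 m and y of bar_b_c in the frame of tray_short between -0.062 and 0.062 m and z of bar_b_c in the frame of tray_short below 0.024 m) or (distance between bar_b_c and bar_b_end above 0.0517 m and x of bar_b_c in the frame of tray_long between -0.06 and 0.06 m and y of bar_b_c in the frame of tray_long between -0.082 and 0.082 m and z of bar_b_c in the frame of tray_long below 0.024 m))) or (((distance between bar_a_c and bar_a_end below 0.0517 m and x of bar_a_c in the frame of tray_short between -0.06 and 0.06 m and y of bar_a_c in the frame of tray_short between -0.062 and 0.062 m and z of bar_a_c in the frame of tray_short below 0.024 m) or (distance between bar_a_c and bar_a_end above 0.0517 m and x of bar_a_c in the frame of tray_long between -0.06 and 0.06 m and y of bar_a_c in the frame of tray_long between -0.082 and 0.082 m and z of bar_a_c in the frame of tray_long below 0.024 m)) and linear speed of each of bar_a, bar_c below 0.05 m/s and ((distance between bar_c_c and bar_c_end below 0.0517 m and x of bar_c_c in the frame of tray_short between -0.06 and 0.06 m and y of bar_c_c in the frame of tray_short between -0.062 and 0.062 m and z of bar_c_c in the frame of tray_short below 0.024 m) or (distance between bar_c_c and bar_c_end above 0.0517 m and x of bar_c_c in the frame of tray_long between -0.06 and 0.06 m and y of bar_c_c in the frame of tray_long between -0.082 and 0.082 m and z of bar_c_c in the frame of tray_long below 0.024 m))) or (((distance between bar_b_c and bar_b_end below 0.0517 m and x of bar_b_c in the frame of tray_short between -0.06 and 0.06 m and y of bar_b_c in the frame of tray_short between -0.062 and 0.062 m and z of bar_b_c in the frame of tray_short below 0.024 m) or (distance between bar_b_c and bar_b_end above 0.0517 m and x of bar_b_c in the frame of tray_long between -0.06 and 0.06 m and y of bar_b_c in the frame of tray_long between -0.082 and 0.082 m and z of bar_b_c in the frame of tray_long below 0.024 m)) and linear speed of each of bar_b, bar_c below 0.05 m/s and ((distance between bar_c_c and bar_c_end below 0.0517 m and x of bar_c_c in the frame of tray_short between -0.06 and 0.06 m and y of bar_c_c in the frame of tray_short between -0.062 and 0.062 m and z of bar_c_c in the frame of tray_short below 0.024 m) or (distance between bar_c_c and bar_c_end above 0.0517 m and x of bar_c_c in the frame of tray_long between -0.06 and 0.06 m and y of bar_c_c in the frame of tray_long between -0.082 and 0.082 m and z of bar_c_c in the frame of tray_long below 0.024 m)))) and ((horizontal distance between bar_a_c and gauge below 0.02 m and angle between the y axis of bar_a_c and the y axis of gauge, either way round below 0.15 rad and ((distance between bar_a_c and bar_a_end below 0.0517 m and z of bar_a_c in the frame of gauge below 0.0255 m) or (distance between bar_a_c and bar_a_end above 0.0517 m and z of bar_a_c in the frame of gauge below 0.0495 m and contact force between bar_a and gauge above 0.3 N))) or (horizontal distance between bar_b_c and gauge below 0.02 m and angle between the y axis of bar_b_c and the y axis of gauge, either way round below 0.15 rad and ((distance between bar_b_c and bar_b_end below 0.0517 m and z of bar_b_c in the frame of gauge below 0.0255 m) or (distance between bar_b_c and bar_b_end above 0.0517 m and z of bar_b_c in the frame of gauge below 0.0495 m and contact force between bar_b and gauge above 0.3 N))) or (horizontal distance between bar_c_c and gauge below 0.02 m and angle between the y axis of bar_c_c and the y axis of gauge, either way round below 0.15 rad and ((distance between bar_c_c and bar_c_end below 0.0517 m and z of bar_c_c in the frame of gauge below 0.0255 m) or (distance between bar_c_c and bar_c_end above 0.0517 m and z of bar_c_c in the frame of gauge below 0.0495 m and contact force between bar_c and gauge above 0.3 N))))), for 0.1 s.
At the end, for the whole second after the job is handed in: Every short (100 mm) sample lies flat on the floor of the shorter tray and every long (107 mm) one on the floor of the longer tray (centre inside the tray's inner outline and no more than 24 mm above the tray's underside; resting flat it is 20 mm), slower than 50 mm/s (((distance between bar_a_c and bar_a_end below 0.0517 m and x of bar_a_c in the frame of tray_short between -0.06 and 0.06 m and y of bar_a_c in the frame of tray_short between -0.062 and 0.062 m and z of bar_a_c in the frame of tray_short below 0.024 m) or (distance between bar_a_c and bar_a_end above 0.0517 m and x of bar_a_c in the frame of tray_long between -0.06 and 0.06 m and y of bar_a_c in the frame of tray_long between -0.082 and 0.082 m and z of bar_a_c in the frame of tray_long below 0.024 m)) and linear speed of each of bar_a, bar_b, bar_c below 0.05 m/s and ((distance between bar_b_c and bar_b_end below 0.0517 m and x of bar_b_c in the frame of tray_short between -0.06 and 0.06 m and y of bar_b_c in the frame of tray_short between -0.062 and 0.062 m and z of bar_b_c in the frame of tray_short below 0.024 m) or (distance between bar_b_c and bar_b_end above 0.0517 m and x of bar_b_c in the frame of tray_long between -0.06 and 0.06 m and y of bar_b_c in the frame of tray_long between -0.082 and 0.082 m and z of bar_b_c in the frame of tray_long below 0.024 m)) and ((distance between bar_c_c and bar_c_end below 0.0517 m and x of bar_c_c in the frame of tray_short between -0.06 and 0.06 m and y of bar_c_c in the frame of tray_short between -0.062 and 0.062 m and z of bar_c_c in the frame of tray_short below 0.024 m) or (distance between bar_c_c and bar_c_end above 0.0517 m and x of bar_c_c in the frame of tray_long between -0.06 and 0.06 m and y of bar_c_c in the frame of tray_long between -0.082 and 0.082 m and z of bar_c_c in the frame of tray_long below 0.024 m))); the robot touches nothing.
It fails at once if the caliper is moved more than 30 mm (distance of caliper from where it was at the start of the episode above 0.03 m).
It fails at once if the mug is moved more than 30 mm (distance of mug from where it was at the start of the episode above 0.03 m).
It fails at once if the finned block is moved more than 30 mm (distance of fin_block from where it was at the start of the episode above 0.03 m).
It fails at once if the gauge is forced (more than 60 N) (contact force between gauge and anything else above 60 N).
It also fails if it takes over 72 s, if anything falls off the work surface, if the arm or the gripper's body presses on something with over 40 N, if the wrist force passes 120 N, or if a joint passes its speed limit or range.

## Working session

There is one attempt and no reset: what is moved stays moved. The work goes in short steps, Python scripts to look and compute and a tool call to move; the robot and the scene stay as the last step left them, time stands still between calls to the robot, and variables do not carry over. Pictures are saved under pics/ and viewed, and the job is handed in when it is done.

Besides the shell and the picture viewer there is one more tool, called after "Emit:" as name(argument=value, ...) on one line, values as JSON. step_arm: Moves the arm, as the interface text tells. Its arguments: {"type":"object","properties":{"commands":{"type":"string"},"jaw":{"type":"number"},"grip_force":{"type":"number"}},"required":["commands"]}

```bash
mkdir -p pics; cat > h.py <<'E'
from station import *
import numpy as np, cv2
def K(p):
    f=p["frame"].shape[0]/2/np.tan(np.radians(p["fovy"])/2)
    return np.array([[f,0,p["cx"]],[0,f,p["cy"]],[0,0,1.]])
def Rrpy(r):
    from scipy.spatial.transform import Rotation as R
    return R.from_euler('xyz',r).as_matrix()
def cam(p,s=None):
    if "tool_from_camera" in p:
        T=np.eye(4);T[:3,:3]=Rrpy(s["ee_rot"]);T[:3,3]=s["eef_pos"]
        M=T@np.array(p["tool_from_camera"]);return M[:3,:3],M[:3,3]
    R=cv2.Rodrigues(np.array(p["rvec"],float))[0]
    return R.T,-R.T@np.array(p["tvec"],float)
def toplane(p,uv,z,s=None):
    R,o=cam(p,s);d=R@np.linalg.inv(K(p))@np.array([uv[0],uv[1],1.])
    return o+d*(z-o[2])/d[2]
def proj(p,X,s=None):
    R,o=cam(p,s);c=R.T@(np.array(X,float)-o);q=K(p)@c;return q[:2]/q[2]
def save(p,n): cv2.imwrite("pics/"+n+".png",cv2.cvtColor(p["frame"],cv2.COLOR_RGB2BGR))
E
python3 - <<'E'
from h import *
s=get_state();print({k:np.round(v,3) for k,v in s.items()})
for n in ["scene","side"]:
    p=grab_frame(n);save(p,n+"0")
    R,o=cam(p);print(n,o,p["fovy"],p["cx"],p["cy"])
    for nm,z in [("bar_a_c",.017),("gauge",0.01),("tray_short",.005),("tray_long",.005),("mug",.045),("caliper",0.005),("fin_block",.03)]:
        for r in recognise(p,nm)[:4]: print(nm,np.round(r["pixel"]),round(r["conf"],2),np.round(toplane(p,r["pixel"],z),3))
p=grab_frame("wrist");save(p,"wrist0");print(p["tool_from_camera"])
E
```

```text
{'t': np.float64(0.0), 'q': array([-0.882,  0.359,  0.011, -0.   , -1.224, -0.288]), 'qd': array([ 0.001, -0.   , -0.   , -0.001, -0.001,  0.002]), 'joint_efforts': array([-0.0000e+00, -5.8271e+01,  2.9304e+01,  6.9970e+00,  7.0000e-03,
       -0.0000e+00]), 'eef_pos': array([ 0.263, -0.621,  0.251]), 'ee_rot': array([ 3.14 , -0.   , -2.741]), 'force': array([-0.301,  0.023,  0.285]), 'moment': array([-0.037,  0.023,  0.016]), 'width': np.float64(0.088)}
scene [ 1.120983   -0.56753383  0.57622878] 56.309410709135996 257.0539813406311 194.60390491787
bar_a_c [326. 165.] 0.69 [0.598 0.325 0.017]
gauge [238. 195.] 0.76 [0.497 0.023 0.01 ]
tray_short [125. 237.] 0.66 [ 0.41  -0.287  0.005]
tray_short [348. 199.] 0.43 [0.741 0.215 0.005]
tray_long [163. 272.] 0.82 [ 0.581 -0.297  0.005]
mug [347. 196.] 0.76 [0.76  0.172 0.045]
mug [236. 195.] 0.47 [ 0.532 -0.015  0.045]
mug [124. 237.] 0.21 [ 0.458 -0.31   0.045]
caliper [217. 181.] 0.63 [0.387 0.041 0.005]
caliper [298. 245.] 0.39 [ 0.753 -0.033  0.005]
fin_block [301. 247.] 0.7 [ 0.777 -0.056  0.03 ]
side [0.19910215 0.63927059 0.70873146] 50.54292020150166 253.97485913103108 196.9295346781801
bar_a_c [179. 291.] 0.59 [0.596 0.31  0.017]
gauge [291. 235.] 0.71 [0.487 0.04  0.01 ]
tray_short [374. 173.] 0.58 [ 0.415 -0.301  0.005]
tray_long [319. 154.] 0.66 [ 0.584 -0.298  0.005]
mug [166. 202.] 0.8 [0.779 0.146 0.045]
caliper [336. 269.] 0.61 [0.357 0.07  0.005]
fin_block [222. 167.] 0.65 [ 0.764 -0.057  0.03 ]
[[ 9.40213003e-04 -9.55171661e-01 -2.96051034e-01  8.00886298e-02]
 [ 9.99999558e-01  8.96982816e-04  2.81843370e-04  5.94150718e-04]
 [-3.65611007e-06 -2.96051168e-01  9.55172082e-01 -1.32898549e-01]
 [ 0.00000000e+00  0.00000000e+00  0.00000000e+00  1.00000000e+00]]
```

View pics/scene0.png

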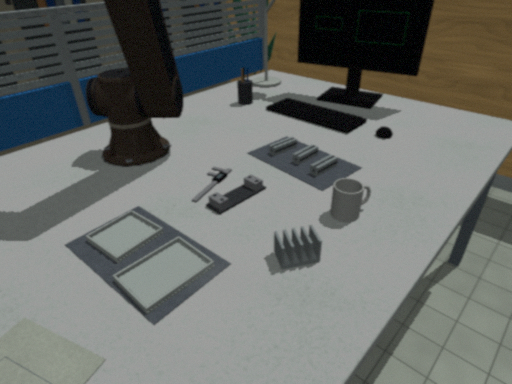

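View pics/side0.png

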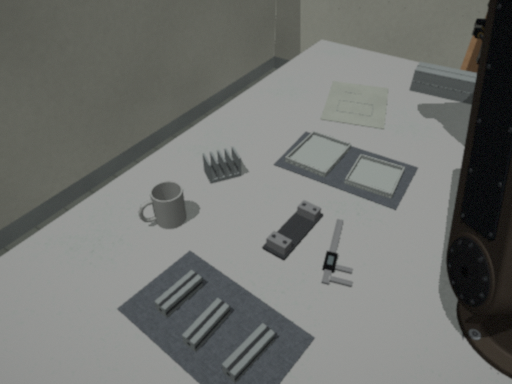

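View pics/wrist0.png

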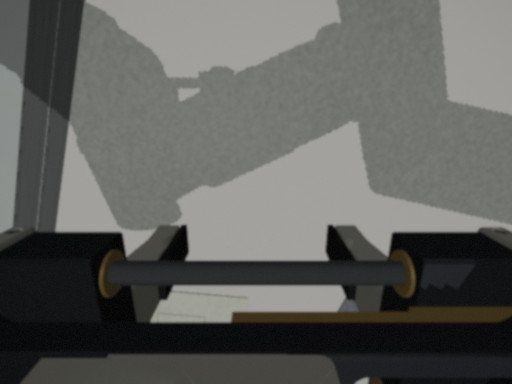

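```bash
cat >> h.py <<'E'
def plan(tgt,yaw,step=60.,n=None):
    """print tool rows (rounded) to reach tgt/yaw, tool down"""
    from scipy.spatial.transform import Rotation as R
    s=get_state();p=np.array(s["eef_pos"]);M=Rrpy(s["ee_rot"]);G=Rrpy([np.pi,0,yaw])
    rv=R.from_matrix(M.T@G).as_rotvec();d=np.array(tgt)-p
    N=max(int(np.ceil(np.linalg.norm(d)*1000/step)),int(np.ceil(np.linalg.norm(rv)/.18)),n or 1)
    out=[]
    for i in range(N):
        Mi=M@R.from_rotvec(rv*i/N).as_matrix()
        out.append(" ".join("%.1f"%v for v in Mi.T@d*1000/N)+" "+" ".join("%.4f"%v for v in rv/N))
    print("at",np.round(p,4),np.round(s["ee_rot"],4),"N",N);print("; ".join(out))
E
python3 -c "
from h import *
plan([.49,.09,.28],-np.pi/2)"
```

```text
at [ 0.2633 -0.6215  0.2516] [-3.1416 -0.     -2.7408] N 13
-37.4 43.6 -2.2 -0.0000 -0.0000 -0.0900; -41.2 40.1 -2.2 -0.0000 -0.0000 -0.0900; -44.6 36.2 -2.2 -0.0000 -0.0000 -0.0900; -47.7 32.0 -2.2 -0.0000 -0.0000 -0.0900; -50.4 27.6 -2.2 -0.0000 -0.0000 -0.0900; -52.6 23.0 -2.2 -0.0000 -0.0000 -0.0900; -54.5 18.2 -2.2 -0.0000 -0.0000 -0.0900; -55.9 13.2 -2.2 -0.0000 -0.0000 -0.0900; -56.9 8.1 -2.2 -0.0000 -0.0000 -0.0900; -57.4 3.0 -2.2 -0.0000 -0.0000 -0.0900; -57.4 -2.2 -2.2 -0.0000 -0.0000 -0.0900; -57.0 -7.4 -2.2 -0.0000 -0.0000 -0.0900; -56.1 -12.4 -2.2 -0.0000 -0.0000 -0.0900
```

Emit:
step_arm(commands="-37.4 43.6 -2.2 0 0 -0.09; -41.2 40.1 -2.2 0 0 -0.09; -44.6 36.2 -2.2 0 0 -0.09; -47.7 32 -2.2 0 0 -0.09; -50.4 27.6 -2.2 0 0 -0.09; -52.6 23 -2.2 0 0 -0.09; -54.5 18.2 -2.2 0 0 -0.09; -55.9 13.2 -2.2 0 0 -0.09", jaw=70, grip_force=20)

```text
t: 1.85
eef_pos: [0.4031, -0.1819, 0.2697]
ee_rot: [-3.14, 0.001, -2.018]
force: [1.7, -0.7, -0.0]
width: 0.07
```

Emit:
step_arm(commands="-56.9 8.1 -2.2 0 0 -0.09; -57.4 3 -2.2 0 0 -0.09; -57.4 -2.2 -2.2 0 0 -0.09; -57 -7.4 -2.2 0 0 -0.09; -56.1 -12.4 -2.2 0 0 -0.09; 0 0 0 0 0 0; 0 0 0 0 0 0")

```text
t: 2.72
eef_pos: [0.4897, 0.0903, 0.28]
ee_rot: [3.141, -0.0, -1.57]
force: [-0.6, -0.0, 0.1]
width: 0.0701
```

```bash
python3 - <<'E'
from h import *
s=get_state();print(s["t"],np.round(s["eef_pos"],4),np.round(s["ee_rot"],4),np.round(s["q"],3),np.abs(s["qd"]).max(), s["force"])
p=grab_frame("wrist");save(p,"wg1");np.savez("wg1.npz",p=p,s=s,allow_pickle=True)
print(p["fovy"]);plan([.61,.37,.28],-np.pi/2)
for r in recognise(p,"gauge"): print(r, toplane(p,r["pixel"],.02,s))
E
```

```text
2.725 [0.4897 0.0903 0.28  ] [ 3.1411e+00 -3.0000e-04 -1.5705e+00] [ 0.578  0.045 -0.323 -0.    -1.203 -0.577] 0.022930629323767604 [-0.63337968 -0.00828593  0.11175491]
69.87866887281825
at [0.4896 0.0897 0.2801] [ 3.1413e+00 -2.0000e-04 -1.5714e+00] N 6
-46.7 -20.0 0.0 0.0000 -0.0000 -0.0001; -46.7 -20.0 0.0 0.0000 -0.0000 -0.0001; -46.7 -20.0 0.0 0.0000 -0.0000 -0.0001; -46.7 -20.1 0.0 0.0000 -0.0000 -0.0001; -46.7 -20.1 0.0 0.0000 -0.0000 -0.0001; -46.7 -20.1 0.0 0.0000 -0.0000 -0.0001
{'pixel': [254.8, 106.5], 'conf': 0.62} [0.4922277  0.01143824 0.02      ]
```

View pics/wg1.png

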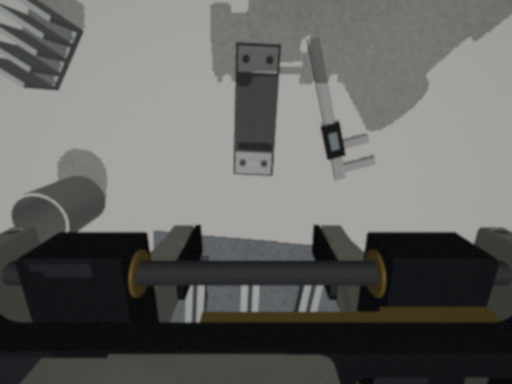

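Emit:
step_arm(commands="-46.7 -20 0 0 0 0; -46.7 -20 0 0 0 0; -46.7 -20 0 0 0 0; -46.7 -20 0 0 0 0; -46.7 -20 0 0 0 0; -46.7 -20 0 0 0 0; 0 0 0 0 0 0; 0 0 0 0 0 0")

```text
t: 3.82
eef_pos: [0.6101, 0.3692, 0.2799]
ee_rot: [3.141, -0.001, -1.572]
force: [-0.0, -0.9, -0.0]
width: 0.07
```

```bash
python3 - <<'E'
from h import *
s=get_state();print(s["t"],np.round(s["eef_pos"],4),np.round(s["ee_rot"],4),np.round(s["q"],3))
p=grab_frame("wrist");save(p,"wb1");np.savez("wb1.npz",p=p,s=s,allow_pickle=True)
for r in recognise(p,"bar_a_c"): print(r, toplane(p,r["pixel"],.032,s))
a=cv2.imread("pics/wb1.png")
cv2.imwrite("pics/wb1c.png",cv2.resize(a[0:230,130:400],None,fx=2.9,fy=2.6,interpolation=cv2.INTER_CUBIC))
a=cv2.imread("pics/wg1.png")
cv2.imwrite("pics/wg1c.png",cv2.resize(a[35:185,220:295],None,fx=4,fy=4,interpolation=cv2.INTER_CUBIC))
E
```

```text
3.825 [0.6101 0.3692 0.2799] [ 3.141e+00 -6.000e-04 -1.572e+00] [ 0.816  0.408  0.151  0.    -1.314 -0.818]
{'pixel': [267.9, 120.1], 'conf': 0.9} [0.59495513 0.30770538 0.032     ]
```

View pics/wb1c.png

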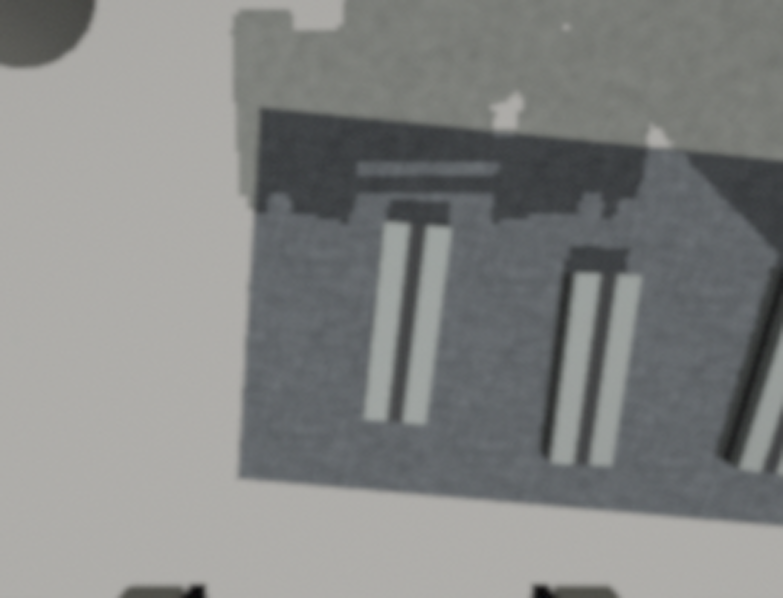

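View pics/wg1c.png

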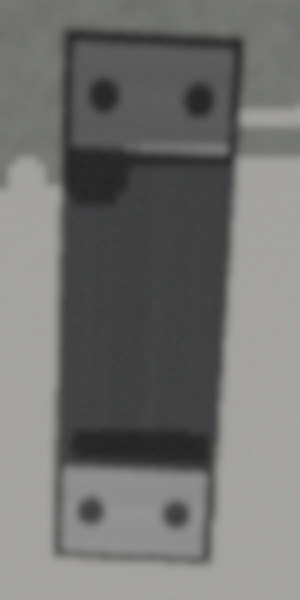

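```bash
python3 - <<'E'
from h import *
d=np.load("wb1.npz",allow_pickle=True);p=d["p"].item();s=d["s"].item()
A=np.array
for c in [[(386,222),(451,227),(427,424),(364,419)],[(575,271),(641,275),(611,466),(550,462)]]:
    X=A([toplane(p,(u/2.9+130-.3,v/2.6-.3),.032,s)[:2] for u,v in c])
    print(np.round(X,4).tolist(),"c",X.mean(0),"L",np.linalg.norm(X[0]-X[3]),np.linalg.norm(X[1]-X[2]),"w",np.linalg.norm(X[0]-X[1]),np.linalg.norm(X[3]-X[2]))
    e=(X[0]+X[1]-X[2]-X[3])/2;print("yaw of axis from -y", np.arctan2(e[0],-e[1]))
d=np.load("wg1.npz",allow_pickle=True);p=d["p"].item();s=d["s"].item()
c=[(72,42),(238,45),(230,147),(68,146),(65,464),(209,467),(206,556),(60,552)]
X=A([toplane(p,(u/4+220-.37,v/4+35-.37),.032,s)[:2] for u,v in c]);print(np.round(X,4))
i=(X[2]+X[3])/2;j=(X[4]+X[5])/2;print("gap",i,j,np.linalg.norm(i-j),(i+j)/2,"outer",(X[0]+X[1]+X[6]+X[7])/4, np.linalg.norm((X[0]+X[1]-X[6]-X[7])/2))
e=i-j;print(np.arctan2(e[0],-e[1]))
# overview of bars in 'side' for third
E
python3 - <<'E'
import cv2
a=cv2.imread("pics/wg1.png")
u=cv2.resize(a[38:80,225:290],None,fx=9,fy=9,interpolation=cv2.INTER_CUBIC)
v=cv2.resize(a[140:182,225:290],None,fx=9,fy=9,interpolation=cv2.INTER_CUBIC)
cv2.imwrite("pics/wg1d.png",cv2.resize(cv2.vconcat([u,v]),None,fx=.75,fy=.75))
E
```

```text
[[0.6021, 0.2637], [0.573, 0.2661], [0.5816, 0.3659], [0.6121, 0.3631]] c [0.59217273 0.31469156] L 0.09992349752131559 0.10019802688968708 w 0.029216083308644298 0.03066160900955395
yaw of axis from -y -0.09323753396104753
[[0.5158, 0.287], [0.4855, 0.289], [0.4902, 0.3894], [0.5205, 0.3871]] c [0.50302163 0.33811448] L 0.10018488170732841 0.10052032456717475 w 0.030337046664643364 0.0303537664132201
yaw of axis from -y -0.04669513431047763
[[ 0.5135 -0.0617]
 [ 0.4618 -0.0609]
 [ 0.4636 -0.0316]
 [ 0.5153 -0.0318]
 [ 0.5185  0.07  ]
 [ 0.4685  0.071 ]
 [ 0.469   0.1027]
 [ 0.5209  0.1013]]
gap [ 0.48945529 -0.03166503] [0.49347071 0.07047925] 0.10222317362747249 [0.491463   0.01940711] outer [0.49128358 0.02036538] 0.16344868332849236
-0.039290995954643186
```

View pics/wg1d.png

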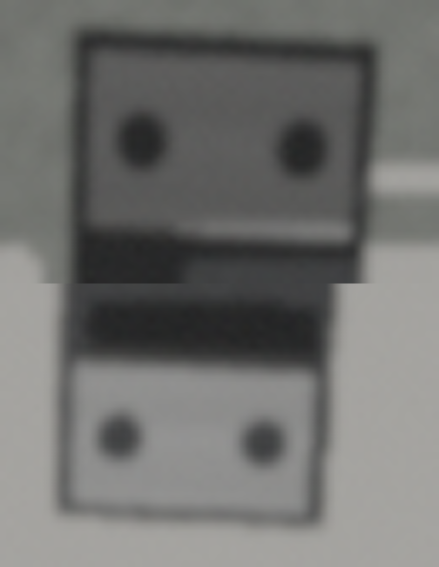

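```bash
python3 -c "
from h import *
plan([.5922,.3147,.09],-np.pi/2-.093)"
```

```text
at [0.61   0.3689 0.2808] [-3.1412e+00  3.0000e-04 -1.5722e+00] N 4
13.6 4.5 47.7 -0.0001 0.0001 0.0229; 13.7 4.1 47.7 -0.0001 0.0001 0.0229; 13.7 3.8 47.7 -0.0001 0.0001 0.0229; 13.8 3.5 47.7 -0.0001 0.0001 0.0229
```

Emit:
step_arm(commands="13.6 4.4 47.7 0 0 0.023; 13.7 4.1 47.7 0 0 0.023; 13.7 3.8 47.7 0 0 0.023; 13.8 3.5 47.7 0 0 0.023; 0 0 0 0 0 0; 0 0 0 0 0 0", jaw=64)

```text
t: 4.68
eef_pos: [0.5937, 0.3168, 0.092]
ee_rot: [-3.139, 0.002, -1.662]
force: [0.1, -0.0, 0.3]
width: 0.064
```

```bash
python3 -c "
from h import *
plan([.5922,.3147,.030],-np.pi/2-.093,n=2)
p=grab_frame('wrist');save(p,'wb2')"
```

```text
at [0.5937 0.3168 0.092 ] [-3.1388e+00  1.9000e-03 -1.6622e+00] N 2
1.2 0.8 31.0 -0.0014 0.0009 0.0008; 1.1 0.7 31.0 -0.0014 0.0009 0.0008
```

View pics/wb2.png

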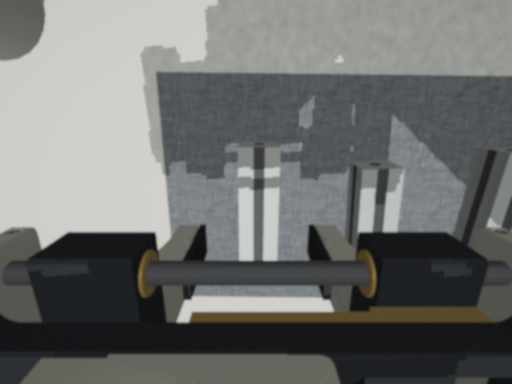

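Emit:
step_arm(commands="0 0 25 0 0 0; 0 0 25 0 0 0; 0 0 0 0 0 0; 0 0 0 0 0 0")

```text
t: 5.22
eef_pos: [0.5934, 0.3173, 0.0416]
ee_rot: [-3.139, 0.002, -1.662]
force: [0.6, 0.5, 0.4]
width: 0.0643
```

Emit:
step_arm(commands="2.5 1 5.5 -0.002 0.002 0.001; 0 0 6 0 0 0; 0 0 0 0 0 0; 0 0 0 0 0 0")

```text
t: 5.72
eef_pos: [0.591, 0.3137, 0.0278]
ee_rot: [3.139, -0.002, -1.664]
force: [-0.4, 0.8, 0.5]
width: 0.0639
```

Emit:
step_arm(commands="0 0 0 0 0 0; 0 0 0 0 0 0; 0 0 0 0 0 0; 0 0 0 0 0 0", jaw=20, grip_force=25)

```text
t: 6.22
eef_pos: [0.5911, 0.3138, 0.0279]
ee_rot: [3.14, -0.002, -1.664]
force: [-1.7, -0.0, 1.3]
width: 0.0298
```

```bash
python3 -c "
from h import *
plan([.5911,.3138,.10],-np.pi/2-.093)
import h
s0=get_state()
def gs():
    s=dict(s0);s['eef_pos']=[.5911,.3138,.10];s['ee_rot']=[np.pi,0,-np.pi/2-.093];return s
h.get_state=gs
h.plan([.4903,.0191,.15],-np.pi/2-.039,step=55)"
```

```text
at [0.5911 0.3138 0.0279] [ 3.1397e+00 -2.0000e-03 -1.6638e+00] N 2
0.0 0.1 -36.1 0.0010 -0.0010 -0.0000; 0.0 0.0 -36.1 0.0010 -0.0010 -0.0000
at [0.5911 0.3138 0.1   ] [ 3.1416  0.     -1.6638] N 6
50.5 12.2 -8.3 -0.0000 0.0000 -0.0090; 50.4 12.6 -8.3 -0.0000 0.0000 -0.0090; 50.2 13.1 -8.3 -0.0000 0.0000 -0.0090; 50.1 13.5 -8.3 -0.0000 0.0000 -0.0090; 50.0 14.0 -8.3 -0.0000 0.0000 -0.0090; 49.9 14.4 -8.3 -0.0000 0.0000 -0.0090
```

Emit:
step_arm(commands="0 0 -30 0.001 -0.001 0; 0 0 -42 0 0 0; 50.5 12.2 -8.3 0 0 -0.009; 50.4 12.6 -8.3 0 0 -0.009; 50.2 13.1 -8.3 0 0 -0.009; 50.1 13.5 -8.3 0 0 -0.009; 50 14 -8.3 0 0 -0.009; 49.9 14.4 -8.3 0 0 -0.009")

```text
t: 7.22
eef_pos: [0.4895, 0.0176, 0.1504]
ee_rot: [3.141, -0.001, -1.609]
force: [0.4, -0.9, -1.0]
width: 0.0299
```

Emit:
step_arm(commands="0 0 0 0 0 0; 0 0 0 0 0 0; 0 0 0 0 0 0")

```text
t: 7.6
eef_pos: [0.4907, 0.0198, 0.1498]
ee_rot: [3.14, -0.001, -1.609]
force: [1.2, 0.1, -0.6]
width: 0.0298
```

```bash
python3 - <<'E'
from h import *
s=get_state();print(s["t"],np.round(s["eef_pos"],4),np.round(s["ee_rot"],4))
p=grab_frame("wrist");save(p,"wg2");np.savez("wg2.npz",p=p,s=s,allow_pickle=True)
plan([.4903,.0191,.075],-np.pi/2-.039,n=2)
a=cv2.imread("pics/wg2.png")
cv2.imwrite("pics/wg2c.png",cv2.resize(a[80:240,180:330],None,fx=3.6,fy=3.6,interpolation=cv2.INTER_CUBIC))
E
```

```text
7.6 [0.4907 0.0198 0.1498] [ 3.1404e+00 -1.0000e-03 -1.6091e+00]
at [0.4906 0.0199 0.1497] [ 3.1402e+00 -1.1000e-03 -1.6088e+00] N 2
0.4 0.1 37.4 0.0007 -0.0006 0.0005; 0.4 0.1 37.4 0.0007 -0.0006 0.0005
```

View pics/wg2c.png

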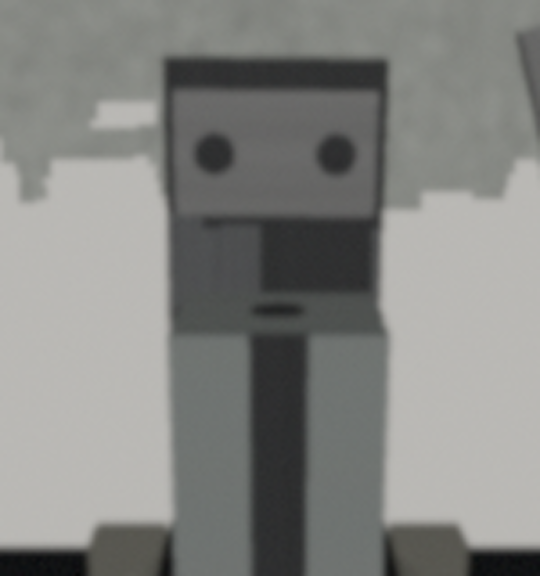

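```bash
cat > cmp.py <<'E'
from h import *
def cmp(name,barrow,inrow,outrow,col,top=.0041,k=3.6,r0=80,c0=180):
    d=np.load(name+".npz",allow_pickle=True);p=d["p"].item();s=d["s"].item()
    pos=np.array(s["eef_pos"]);ux=Rrpy(s["ee_rot"])[:,0]
    f=lambda r,z: float((toplane(p,(col/k+c0-.36,r/k+r0-.36),z,s)-pos)@ux*1000)
    print("bar end",f(barrow,pos[2]+top),"stop in/out",f(inrow,.032),f(outrow,.032))
E
python3 -c "
from cmp import *
cmp('wg2',332,216,88,278)"
```

```text
bar end 49.40429279522271 stop in/out 50.502844641437015 81.12271109542581
```

Emit:
step_arm(commands="-0.3 0 35 0.0007 0 0; 0 0 40 0 0 0; 0 0 10 0 0 0; 0 0 5 0 0 0; 0 0 5 0 0 0; 0 0 0 0 0 0; 0 0 0 0 0 0")

```text
t: 8.52
eef_pos: [0.4907, 0.0195, 0.0557]
ee_rot: [-3.141, -0.0, -1.61]
force: [0.3, -0.7, -0.9]
width: 0.0299
```

Emit:
step_arm(commands="0 0 5 0 0 0; 0 0 5 0 0 0; 0 0 5 0 0 0; 0 0 4 0 0 0; 0 0 2 0 0 0; 0 0 0 0 0 0; 0 0 0 0 0 0")

```text
t: 9.4
eef_pos: [0.4904, 0.0193, 0.034]
ee_rot: [3.141, -0.001, -1.61]
force: [-0.1, 0.2, -1.2]
width: 0.0298
```

Emit:
step_arm(commands="0 0 0.8 0 0 0; 0 0 0.4 0 0 0; 0 0 0 0 0 0")

```text
t: 9.78
eef_pos: [0.4904, 0.0194, 0.0338]
ee_rot: [-3.141, -0.001, -1.609]
force: [-5.2, 0.1, 12.5]
width: 0.0302
```

```bash
python3 - <<'E'
from h import *
for n in ["scene","side"]:
    p=grab_frame(n);save(p,n+"1")
    a=p["frame"][:,:,::-1]
    if n=="scene":
        cs=np.array([[95,180,-1]]);b=a[195:325,55:240]
    else: b=a[120:220,265:430]
    cv2.imwrite("pics/"+n+"1c.png",cv2.resize(b,None,fx=4,fy=4,interpolation=cv2.INTER_CUBIC))
E
```

```text
(no output)
```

View pics/scene1c.png

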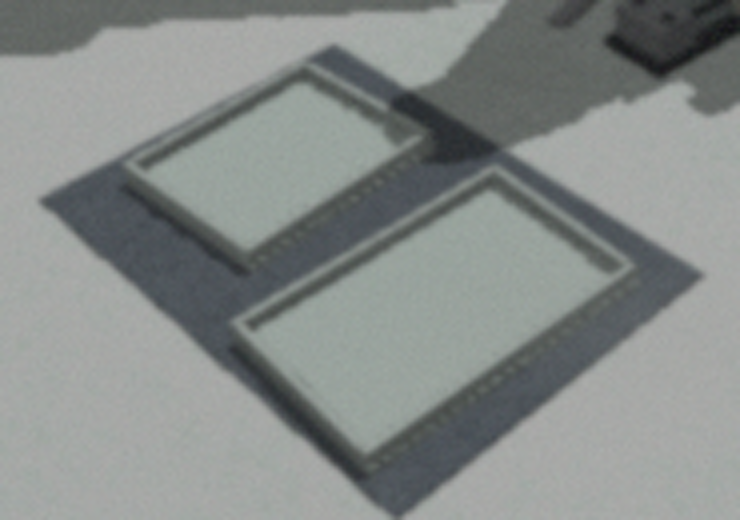

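View pics/side1c.png

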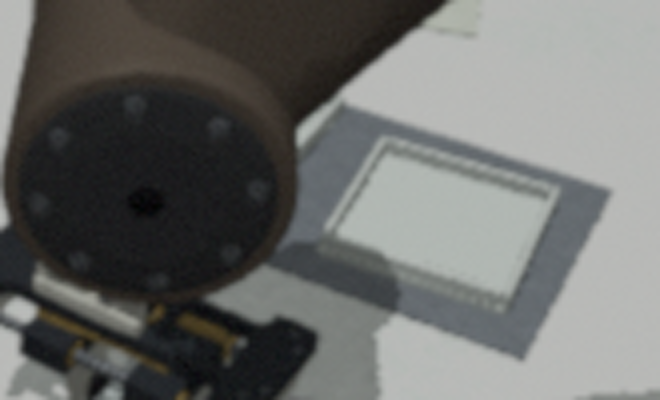

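View pics/scene1.png

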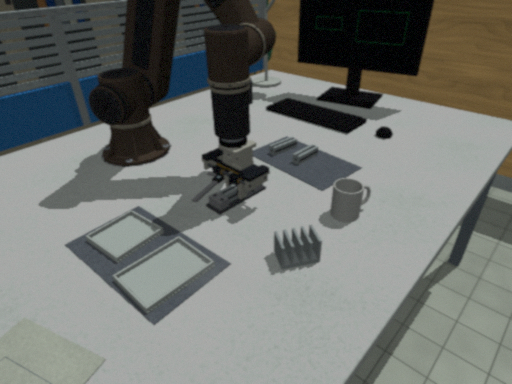

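```bash
python3 - <<'E'
from h import *
p=grab_frame("scene")
for c in [[(125,163),(305,65),(428,137),(248,255)],[(232,322),(495,168),(635,268),(365,458)]]:
    X=np.array([toplane(p,(u/4+55-.37,v/4+195-.37),.019)[:2] for u,v in c])
    L=(X[1]+X[2]-X[0]-X[3])/2;W=(X[3]+X[2]-X[0]-X[1])/2
    print(np.round(X,3).tolist(),X.mean(0),np.linalg.norm(L),np.linalg.norm(W),"yaw",np.arctan2(-L[0],L[1]))
E
```

```text
[[0.349, -0.355], [0.343, -0.227], [0.47, -0.218], [0.481, -0.347]] [ 0.41066407 -0.28686029] 0.12872288530349513 0.12930591685652237 yaw 0.06679971394537947
[[0.521, -0.38], [0.526, -0.209], [0.653, -0.211], [0.651, -0.383]] [ 0.58775103 -0.29588042] 0.17100408717300833 0.12902989781705773 yaw -0.019057892632652375
```

View pics/wg2.png

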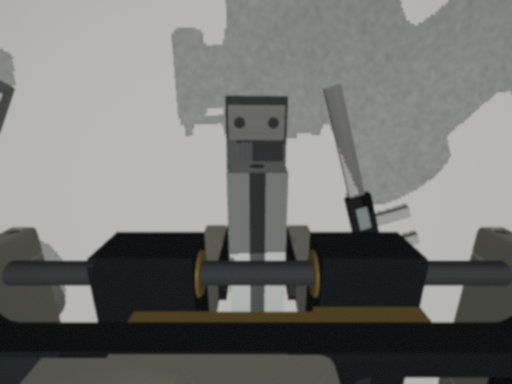

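```bash
python3 - <<'E'
from h import *
a=cv2.imread("pics/scene1.png")
cv2.imwrite("pics/s1g.png",cv2.resize(a[130:220,190:285],None,fx=7,fy=6.5,interpolation=cv2.INTER_CUBIC))
p=grab_frame("side")
c=[(383,137),(558,190),(505,310),(322,235)]
X=np.array([toplane(p,(u/4+265-.37,v/4+120-.37),.019)[:2] for u,v in c]);print(np.round(X,3),X.mean(0))
E
```

```text
[[ 0.477 -0.347]
 [ 0.35  -0.356]
 [ 0.337 -0.211]
 [ 0.466 -0.216]] [ 0.40725097 -0.28226356]
```

View pics/s1g.png

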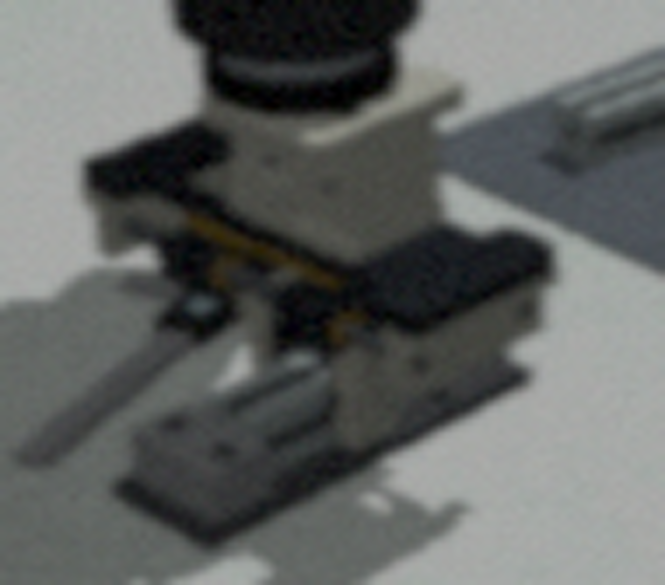

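```bash
cat >> h.py <<'E'
def planfrom(p0,y0,tgt,yaw,step=55,n=None):
    global get_state
    g=get_state;s=dict(g());s['eef_pos']=p0;s['ee_rot']=[np.pi,0,y0]
    get_state=lambda:s
    plan(tgt,yaw,step,n);get_state=g
E
python3 -c "
from h import *
planfrom([.4904,.0194,.10],-1.609,[.434,-.283,.10],-np.pi/2+.067)"
```

```text
at [0.4904 0.0194 0.1   ] [ 3.1416  0.     -1.609 ] N 6
50.7 7.5 0.0 0.0000 0.0000 -0.0175; 50.6 8.4 0.0 0.0000 0.0000 -0.0175; 50.4 9.2 0.0 0.0000 0.0000 -0.0175; 50.3 10.1 0.0 0.0000 0.0000 -0.0175; 50.1 11.0 0.0 0.0000 0.0000 -0.0175; 49.9 11.9 0.0 0.0000 0.0000 -0.0175
```

Emit:
step_arm(commands="0 0 -27 0 0 0; 0 0 -40 0 0 0; 50.7 7.5 0 0 0 -0.0175; 50.6 8.4 0 0 0 -0.0175; 50.4 9.2 0 0 0 -0.0175; 50.3 10.1 0 0 0 -0.0175; 50.1 11 0 0 0 -0.0175; 49.9 11.9 0 0 0 -0.0175")

```text
t: 10.98
eef_pos: [0.4333, -0.2846, 0.1003]
ee_rot: [-3.142, -0.001, -1.504]
force: [1.1, 0.2, -1.6]
width: 0.0301
```

Emit:
step_arm(commands="0 0 0 0 0 0; 0 0 20 0 0 0; 0 0 20 0 0 0; 0 0 5 0 0 0; 0 0 0 0 0 0; 0 0 0 0 0 0")

```text
t: 11.72
eef_pos: [0.4342, -0.283, 0.0559]
ee_rot: [-3.141, -0.001, -1.504]
force: [0.9, -0.6, -0.5]
width: 0.0298
```

```bash
python3 - <<'E'
from h import *
p=grab_frame("scene");save(p,"scene2")
a=p["frame"][:,:,::-1]
cv2.imwrite("pics/scene2c.png",cv2.resize(a[180:310,50:240],None,fx=4,fy=4,interpolation=cv2.INTER_CUBIC))
p=grab_frame("wrist");save(p,"wt1")
E
```

```text
(no output)
```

View pics/scene2c.png

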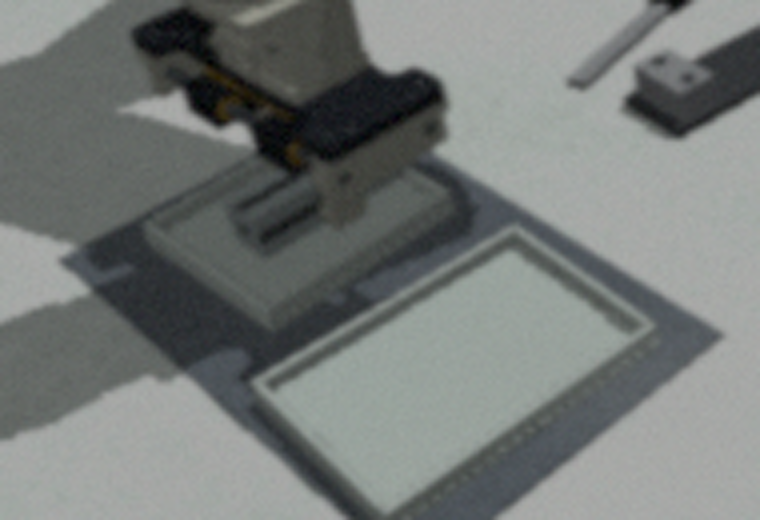

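View pics/wt1.png

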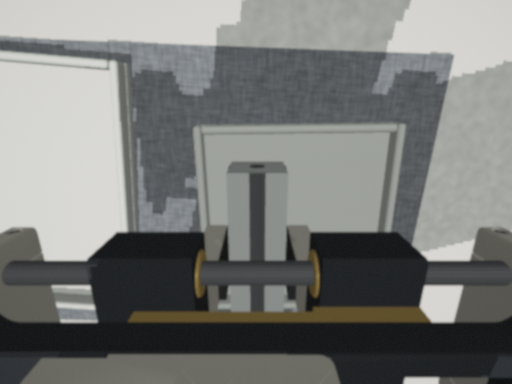

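Emit:
step_arm(commands="0 2 5 0 0 0; 0 0 8 0 0 0; 0 0 6 0 0 0; 0 0 2 0 0 0; 0 0 1 0 0 0; 0 0 0 0 0 0; 0 0 0 0 0 0")

```text
t: 12.7
eef_pos: [0.4318, -0.2833, 0.0333]
ee_rot: [3.141, -0.001, -1.505]
force: [-1.0, 0.6, -1.0]
width: 0.0297
```

Open slightly (8 mm) to release.

Emit:
step_arm(commands="0 0 0 0 0 0; 0 0 0 0 0 0; 0 0 0 0 0 0", jaw=37)

```text
t: 13.08
eef_pos: [0.4318, -0.2832, 0.0333]
ee_rot: [3.141, -0.001, -1.505]
force: [0.6, 0.3, 0.2]
width: 0.037
```

Emit:
step_arm(commands="0 0 -15 0 0 0; 0 0 -40 0 0 0; 0 0 -30 0 0 0; 0 0 0 0 0 0")

```text
t: 13.58
eef_pos: [0.4334, -0.2837, 0.1217]
ee_rot: [-3.136, -0.003, -1.504]
force: [0.4, 0.1, 0.2]
width: 0.0367
```

```bash
python3 - <<'E'
from h import *
s=get_state()
p=grab_frame("wrist");save(p,"wt2");np.savez("wt2.npz",p=p,s=s,allow_pickle=True)
p=grab_frame("scene");save(p,"scene3")
a=p["frame"][:,:,::-1]
cv2.imwrite("pics/scene3c.png",cv2.resize(a[180:310,50:240],None,fx=4,fy=4,interpolation=cv2.INTER_CUBIC))
plan([.52,.37,.22],-np.pi/2,step=58)
E
```

```text
at [ 0.4318 -0.2831  0.119 ] [-3.1405e+00 -1.2000e-03 -1.5049e+00] N 12
-53.8 -10.9 -8.5 -0.0001 -0.0001 0.0055; -53.9 -10.6 -8.5 -0.0001 -0.0001 0.0055; -53.9 -10.3 -8.5 -0.0001 -0.0001 0.0055; -54.0 -10.0 -8.5 -0.0001 -0.0001 0.0055; -54.0 -9.7 -8.4 -0.0001 -0.0001 0.0055; -54.1 -9.4 -8.4 -0.0001 -0.0001 0.0055; -54.1 -9.1 -8.4 -0.0001 -0.0001 0.0055; -54.2 -8.8 -8.4 -0.0001 -0.0001 0.0055; -54.2 -8.5 -8.4 -0.0001 -0.0001 0.0055; -54.3 -8.3 -8.4 -0.0001 -0.0001 0.0055; -54.3 -8.0 -8.4 -0.0001 -0.0001 0.0055; -54.4 -7.7 -8.4 -0.0001 -0.0001 0.0055
```

View pics/scene3c.png

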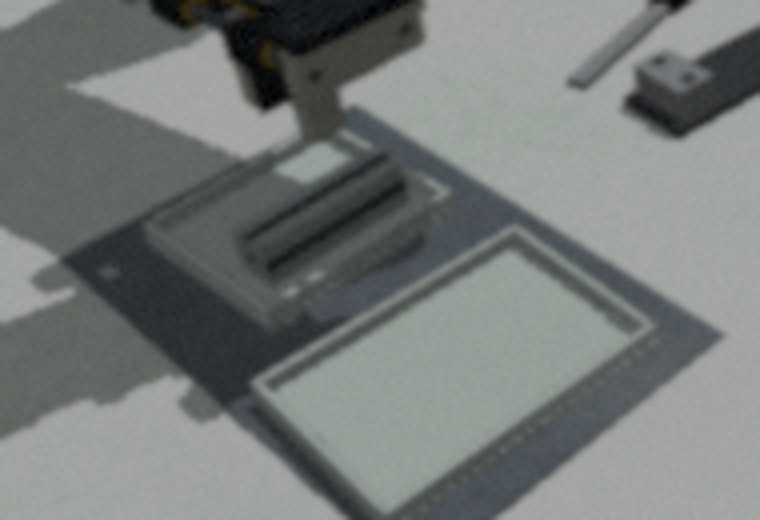

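View pics/wt2.png

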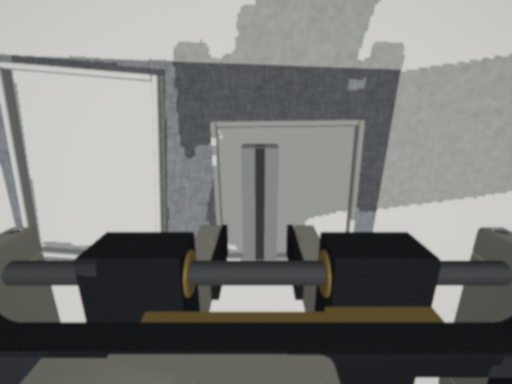

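```bash
python3 - <<'E'
from h import *
planfrom([.4318,-.2831,.119],-1.505,[.46,.385,.25],-np.pi/2,step=58)
E
```

```text
at [ 0.4318 -0.2831  0.119 ] [ 3.1416  0.     -1.505 ] N 12
-55.4 -6.0 -10.9 -0.0000 -0.0000 0.0055; -55.4 -5.7 -10.9 -0.0000 -0.0000 0.0055; -55.5 -5.4 -10.9 -0.0000 -0.0000 0.0055; -55.5 -5.1 -10.9 -0.0000 -0.0000 0.0055; -55.5 -4.8 -10.9 -0.0000 -0.0000 0.0055; -55.5 -4.5 -10.9 -0.0000 -0.0000 0.0055; -55.6 -4.2 -10.9 -0.0000 -0.0000 0.0055; -55.6 -3.9 -10.9 -0.0000 -0.0000 0.0055; -55.6 -3.6 -10.9 -0.0000 -0.0000 0.0055; -55.6 -3.3 -10.9 -0.0000 -0.0000 0.0055; -55.6 -3.0 -10.9 -0.0000 -0.0000 0.0055; -55.7 -2.7 -10.9 -0.0000 -0.0000 0.0055
```

Emit:
step_arm(commands="-55.4 -6 -10.9 0 0 0.0055; -55.4 -5.7 -10.9 0 0 0.0055; -55.5 -5.4 -10.9 0 0 0.0055; -55.5 -5.1 -10.9 0 0 0.0055; -55.5 -4.8 -10.9 0 0 0.0055; -55.5 -4.5 -10.9 0 0 0.0055; -55.6 -4.2 -10.9 0 0 0.0055; -55.6 -3.9 -10.9 0 0 0.0055", jaw=60)

```text
t: 14.68
eef_pos: [0.4498, 0.1639, 0.2047]
ee_rot: [3.14, -0.002, -1.549]
force: [1.4, -0.1, -0.1]
width: 0.06
```

Emit:
step_arm(commands="-55.6 -3.6 -10.9 0 0 0.0055; -55.6 -3.3 -10.9 0 0 0.0055; -55.6 -3 -10.9 0 0 0.0055; -55.7 -2.7 -10.9 0 0 0.0055; 0 0 0 0 0 0; 0 0 0 0 0 0; 0 0 0 0 0 0")

```text
t: 15.55
eef_pos: [0.4599, 0.3839, 0.2478]
ee_rot: [3.14, -0.002, -1.571]
force: [0.0, -1.0, -0.5]
width: 0.0604
```

```bash
python3 - <<'E'
from h import *
s=get_state();print(s["t"],np.round(s["eef_pos"],4),np.round(s["ee_rot"],4))
p=grab_frame("wrist");save(p,"wb3");np.savez("wb3.npz",p=p,s=s,allow_pickle=True)
for r in recognise(p,"bar_a_c"): print(r, toplane(p,r["pixel"],.032,s))
a=cv2.imread("pics/wb3.png")
cv2.imwrite("pics/wb3c.png",cv2.resize(a[30:230,130:390],None,fx=3,fy=3,interpolation=cv2.INTER_CUBIC))
E
```

```text
15.55 [0.4599 0.3839 0.2478] [ 3.1405e+00 -1.9000e-03 -1.5715e+00]
```

View pics/wb3c.png

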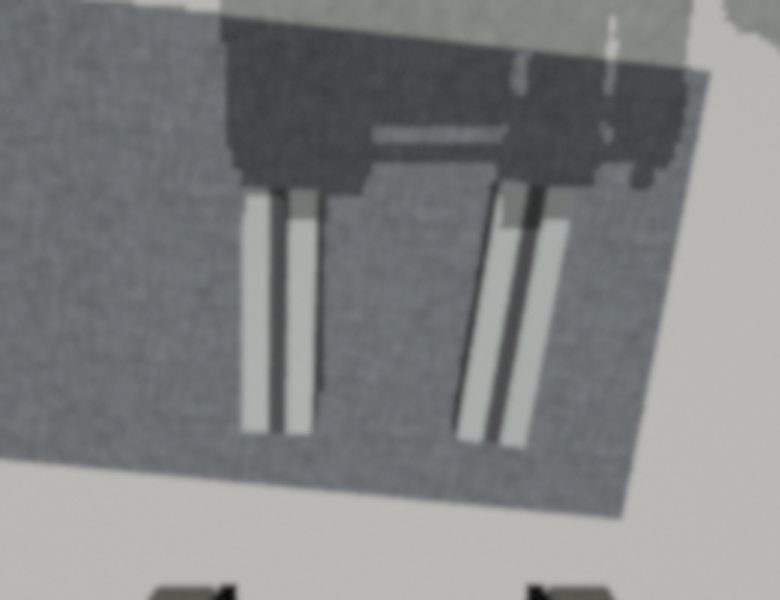

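```bash
python3 - <<'E'
from h import *
d=np.load("wb3.npz",allow_pickle=True);p=d["p"].item();s=d["s"].item()
for c in [[(243,188),(320,189),(313,434),(240,432)],[(502,181),(575,184),(526,446),(458,438)]]:
    X=np.array([toplane(p,(u/3+130-.33,v/3+30-.33),.032,s)[:2] for u,v in c])
    e=(X[0]+X[1]-X[2]-X[3])/2
    print(np.round(X,4).tolist(),"c",X.mean(0),"L",np.linalg.norm(X[0]-X[3]),np.linalg.norm(X[1]-X[2]),"yaw",np.arctan2(e[0],-e[1]))
a=cv2.imread("pics/wb3.png")
cv2.imwrite("pics/wb3d.png",cv2.resize(a[80:185,200:330],None,fx=5.7,fy=5.7,interpolation=cv2.INTER_CUBIC))
E
```

```text
[[0.5147, 0.2885], [0.4841, 0.2888], [0.4893, 0.3892], [0.5209, 0.3883]] c [0.5022456  0.33869923] L 0.100027072580715 0.10049797372996684 yaw -0.056959008186925404
[[0.4116, 0.2858], [0.3825, 0.2869], [0.3964, 0.3946], [0.4262, 0.391]] c [0.40415637 0.33957726] L 0.10618664036912497 0.1085581458243263 yaw -0.1332268494181205
```

View pics/wb3d.png

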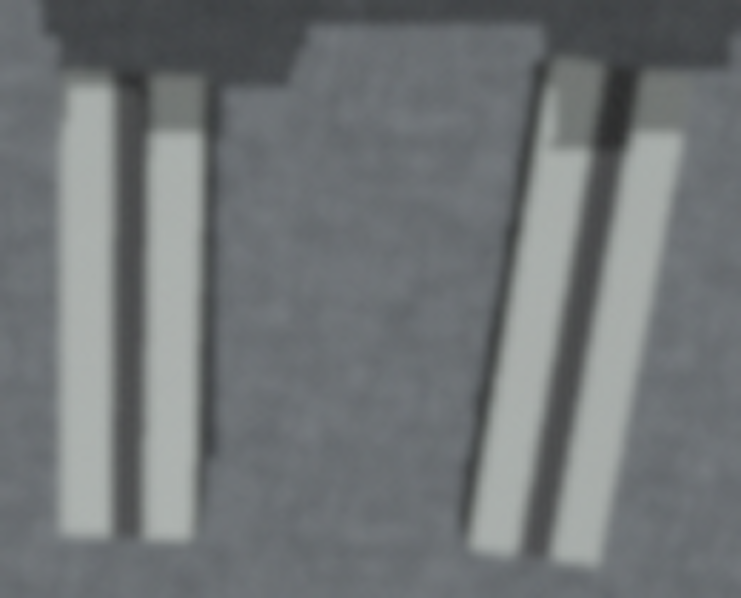

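```bash
python3 -c "
from h import *
plan([.5026,.3386,.08],-np.pi/2-.052,step=45)"
```

```text
at [0.4601 0.384  0.2483] [ 3.1410e+00 -1.1000e-03 -1.5718e+00] N 4
11.3 -10.7 42.1 0.0001 -0.0003 0.0128; 11.2 -10.8 42.1 0.0001 -0.0003 0.0128; 11.0 -10.9 42.1 0.0001 -0.0003 0.0128; 10.9 -11.1 42.1 0.0001 -0.0003 0.0128
```

Emit:
step_arm(commands="11.3 -10.7 42.1 0 0 0.0128; 11.2 -10.8 42.1 0 0 0.0128; 11 -10.9 42.1 0 0 0.0128; 10.9 -11.1 42.1 0 0 0.0128; 0 0 15 0 0 0; 0 0 15 0 0 0; 0 0 0 0 0 0; 0 0 0 0 0 0")

```text
t: 16.65
eef_pos: [0.503, 0.3406, 0.0512]
ee_rot: [-3.141, 0.001, -1.621]
force: [-0.3, 0.9, 0.9]
width: 0.0599
```

```bash
python3 -c "
from h import *
plan([.5026,.3386,.029],-np.pi/2-.052,n=2);plan([.5026,.3386,.029],-np.pi/2-.052,n=2)
p=grab_frame('wrist');save(p,'wb4')"
```

```text
at [0.503  0.3406 0.0512] [-3.1406e+00  5.0000e-04 -1.6211e+00] N 2
1.0 0.1 11.1 -0.0005 0.0003 0.0008; 1.0 0.1 11.1 -0.0005 0.0003 0.0008
at [0.503  0.3406 0.0512] [-3.1406e+00  5.0000e-04 -1.6211e+00] N 2
1.0 0.1 11.1 -0.0005 0.0003 0.0008; 1.0 0.1 11.1 -0.0005 0.0003 0.0008
```

View pics/wb4.png

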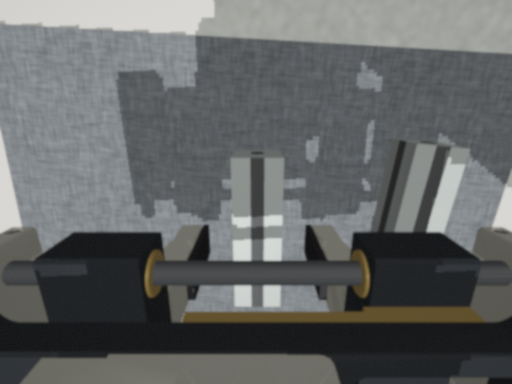

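Emit:
step_arm(commands="1 0 11 0 0 0; 0.7 0 10 0 0 0; 0 0 0 0 0 0; 0 0 0 0 0 0")

```text
t: 17.2
eef_pos: [0.5025, 0.3378, 0.0287]
ee_rot: [3.141, -0.001, -1.622]
force: [0.4, 0.1, -0.2]
width: 0.06
```

Emit:
step_arm(commands="0 0 0 0 0 0; 0 0 0 0 0 0; 0 0 0 0 0 0; 0 0 0 0 0 0", jaw=20)

```text
t: 17.7
eef_pos: [0.5025, 0.3379, 0.029]
ee_rot: [3.141, -0.001, -1.622]
force: [0.1, -0.0, -0.4]
width: 0.0299
```

```bash
python3 -c "
from h import *
planfrom([.5025,.3379,.10],-1.622,[.4908,.0194,.15],-np.pi/2-.039)"
```

```text
at [0.5025 0.3379 0.1   ] [ 3.1416  0.     -1.622 ] N 6
53.1 -0.8 -8.3 -0.0000 0.0000 -0.0020; 53.1 -0.7 -8.3 -0.0000 0.0000 -0.0020; 53.1 -0.6 -8.3 -0.0000 0.0000 -0.0020; 53.1 -0.4 -8.3 -0.0000 0.0000 -0.0020; 53.1 -0.3 -8.3 -0.0000 0.0000 -0.0020; 53.1 -0.2 -8.3 -0.0000 0.0000 -0.0020
```

Emit:
step_arm(commands="0 0 -29 0 0 0; 0 0 -42 0 0 0; 53.1 -0.8 -8.3 0 0 -0.002; 53.1 -0.7 -8.3 0 0 -0.002; 53.1 -0.6 -8.3 0 0 -0.002; 53.1 -0.4 -8.3 0 0 -0.002; 53.1 -0.3 -8.3 0 0 -0.002; 53.1 -0.2 -8.3 0 0 -0.002")

```text
t: 18.7
eef_pos: [0.4904, 0.018, 0.1504]
ee_rot: [3.142, -0.001, -1.61]
force: [-0.2, -0.1, -1.7]
width: 0.0299
```

Emit:
step_arm(commands="0 0 0 0 0 0; 0 0 0 0 0 0; 0 0 0 0 0 0")

```text
t: 19.08
eef_pos: [0.4909, 0.0204, 0.1498]
ee_rot: [3.141, -0.001, -1.609]
force: [0.6, -0.5, -1.0]
width: 0.0296
```

```bash
python3 - <<'E'
from h import *
s=get_state();print(s["t"],np.round(s["eef_pos"],4),np.round(s["ee_rot"],4))
p=grab_frame("wrist");save(p,"wg3");np.savez("wg3.npz",p=p,s=s,allow_pickle=True)
a=cv2.imread("pics/wg3.png")
cv2.imwrite("pics/wg3c.png",cv2.resize(a[80:240,180:330],None,fx=3.6,fy=3.6,interpolation=cv2.INTER_CUBIC))
E
```

```text
19.075 [0.4909 0.0204 0.1498] [ 3.141e+00 -1.000e-03 -1.609e+00]
```

View pics/wg3c.png

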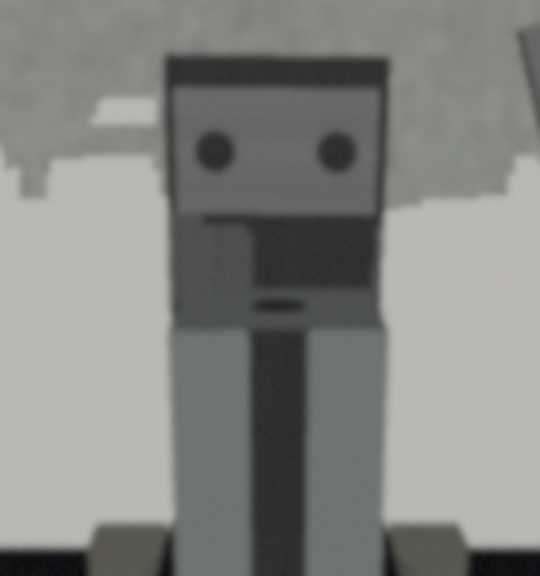

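```bash
python3 -c "
from cmp import *
cmp('wg2',332,216,88,278)
cmp('wg3',328,214,86,278,top=.003)"
```

```text
bar end 49.40429279522271 stop in/out 50.502844641437015 81.12271109542581
bar end 49.696041465498 stop in/out 51.00179127715535 81.58314163622083
```

Emit:
step_arm(commands="0 0 35 0 0 0; 0 0 40 0 0 0; 0 0 10 0 0 0; 0 0 5 0 0 0; 0 0 5 0 0 0; 0 0 0 0 0 0; 0 0 0 0 0 0")

```text
t: 20.0
eef_pos: [0.4912, 0.0197, 0.0557]
ee_rot: [-3.141, -0.0, -1.61]
force: [0.1, 0.7, -0.6]
width: 0.0299
```

Emit:
step_arm(commands="0 0 5 0 0 0; 0 0 5 0 0 0; 0 0 5 0 0 0; 0 0 4 0 0 0; 0 0 1 0 0 0; 0 0 0.6 0 0 0; 0 0 0 0 0 0; 0 0 0 0 0 0")

```text
t: 21.0
eef_pos: [0.4905, 0.0194, 0.035]
ee_rot: [3.141, -0.001, -1.61]
force: [-3.9, 0.3, 9.7]
width: 0.0298
```

```bash
python3 -c "
from h import *
planfrom([.4905,.0194,.10],-1.609,[.3835,-.286,.10],-np.pi/2+.067)"
```

```text
at [0.4905 0.0194 0.1   ] [ 3.1416  0.     -1.609 ] N 6
51.5 15.9 0.0 0.0000 0.0000 -0.0175; 51.3 16.8 0.0 0.0000 0.0000 -0.0175; 51.0 17.7 0.0 0.0000 0.0000 -0.0175; 50.6 18.6 0.0 0.0000 0.0000 -0.0175; 50.3 19.4 0.0 0.0000 0.0000 -0.0175; 50.0 20.3 0.0 0.0000 0.0000 -0.0175
```

Emit:
step_arm(commands="0 0 -27 0 0 0; 0 0 -39 0 0 0; 51.5 15.9 0 0 0 -0.0175; 51.3 16.8 0 0 0 -0.0175; 51 17.7 0 0 0 -0.0175; 50.6 18.6 0 0 0 -0.0175; 50.3 19.4 0 0 0 -0.0175; 50 20.3 0 0 0 -0.0175")

```text
t: 22.0
eef_pos: [0.3829, -0.2873, 0.1009]
ee_rot: [-3.141, -0.001, -1.504]
force: [1.6, 0.3, -1.0]
width: 0.03
```

Emit:
step_arm(commands="0 0 0 0 0 0; 0 0 15 0 0 0; 0 0 15 0 0 0; 0 0 0 0 0 0; 0 0 0 0 0 0")

```text
t: 22.62
eef_pos: [0.384, -0.2855, 0.0712]
ee_rot: [3.141, -0.001, -1.504]
force: [-0.0, -0.5, -1.0]
width: 0.03
```

```bash
python3 - <<'E'
from h import *
p=grab_frame("wrist");save(p,"wt3")
cv2.imwrite("pics/wt3c.png",cv2.resize(p["frame"][80:250,130:390,::-1],None,fx=3,fy=3,interpolation=cv2.INTER_CUBIC))
E
```

```text
(no output)
```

View pics/wt3c.png

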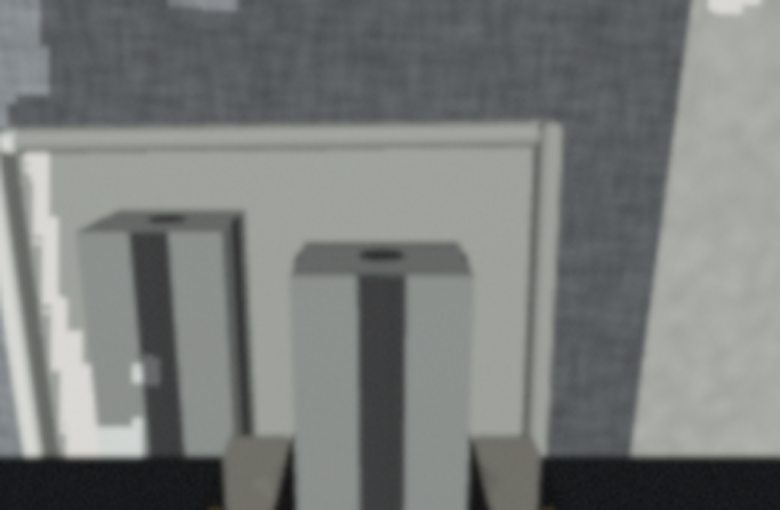

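Emit:
step_arm(commands="0 0 12 0 0 0; 0 0 12 0 0 0; 0 0 8 0 0 0; 0 0 3 0 0 0; 0 0 1 0 0 0; 0 0 0 0 0 0; 0 0 0 0 0 0")

```text
t: 23.55
eef_pos: [0.3837, -0.2859, 0.035]
ee_rot: [-3.141, -0.001, -1.505]
force: [0.2, -0.3, -0.2]
width: 0.0299
```

Emit:
step_arm(commands="0 0 0 0 0 0; 0 0 0 0 0 0; 0 0 0 0 0 0", jaw=35)

```text
t: 23.92
eef_pos: [0.3832, -0.2858, 0.0349]
ee_rot: [3.141, -0.001, -1.505]
force: [-1.5, -0.6, 1.6]
width: 0.035
```

Emit:
step_arm(commands="0 0 -15 0 0 0; 0 0 -40 0 0 0; 0 0 -30 0 0 0; 0 0 0 0 0 0")

```text
t: 24.42
eef_pos: [0.3853, -0.2862, 0.1222]
ee_rot: [-3.137, -0.003, -1.505]
force: [0.4, -0.6, -0.3]
width: 0.035
```

```bash
python3 - <<'E'
from h import *
s=get_state();print(s["t"],s["eef_pos"])
p=grab_frame("wrist");save(p,"wt4")
p=grab_frame("scene");save(p,"scene4")
a=p["frame"][:,:,::-1]
cv2.imwrite("pics/scene4c.png",cv2.resize(a[180:310,50:240],None,fx=4,fy=4,interpolation=cv2.INTER_CUBIC))
planfrom([.384,-.2856,.12],-1.504,[.4045,.345,.12],-np.pi/2-.133,step=57)
E
```

```text
24.425 [ 0.38529864 -0.28623151  0.12217496]
at [ 0.384  -0.2856  0.12  ] [ 3.1416  0.     -1.504 ] N 12
-52.3 -5.2 -0.0 0.0000 -0.0000 0.0166; -52.4 -4.3 -0.0 0.0000 -0.0000 0.0166; -52.5 -3.5 -0.0 0.0000 -0.0000 0.0166; -52.5 -2.6 -0.0 0.0000 -0.0000 0.0166; -52.5 -1.7 -0.0 0.0000 -0.0000 0.0166; -52.6 -0.8 -0.0 0.0000 -0.0000 0.0166; -52.6 0.0 0.0 0.0000 -0.0000 0.0166; -52.6 0.9 0.0 0.0000 -0.0000 0.0166; -52.5 1.8 0.0 0.0000 -0.0000 0.0166; -52.5 2.7 0.0 0.0000 -0.0000 0.0166; -52.5 3.5 0.0 0.0000 -0.0000 0.0166; -52.4 4.4 0.0 0.0000 -0.0000 0.0166
```

View pics/wt4.png

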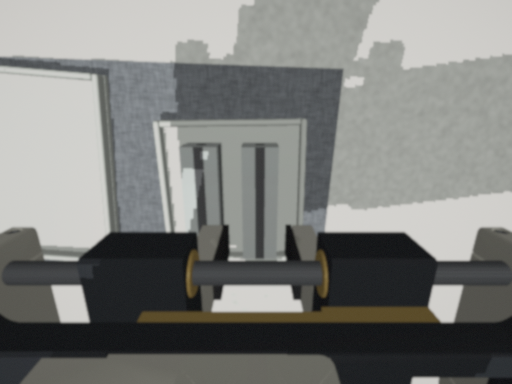

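View pics/scene4c.png

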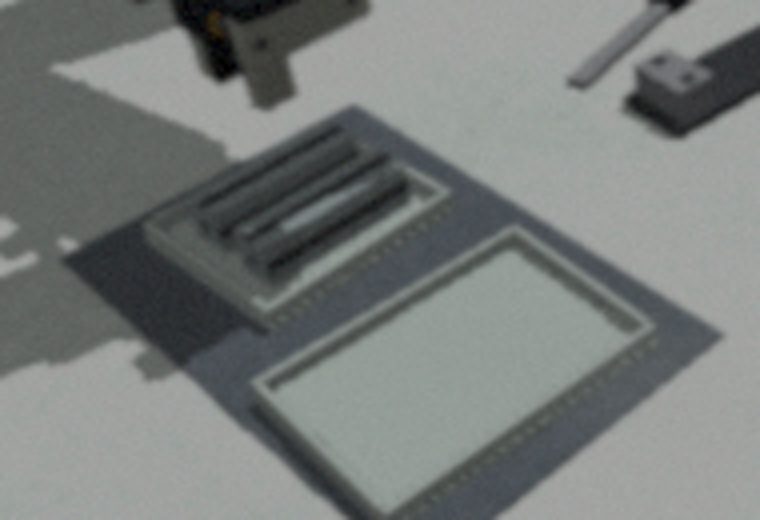

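```bash
python3 - <<'E'
from h import *
planfrom([.384,-.2856,.12],-1.504,[.475,.03,.16],-1.6,step=57)
planfrom([.475,.03,.16],-1.6,[.415,.39,.22],-np.pi/2-.133,step=57)
E
```

```text
at [ 0.384  -0.2856  0.12  ] [ 3.1416  0.     -1.504 ] N 6
-51.5 -18.6 -6.7 0.0000 -0.0000 0.0160; -51.8 -17.8 -6.7 0.0000 -0.0000 0.0160; -52.0 -17.0 -6.7 0.0000 -0.0000 0.0160; -52.3 -16.2 -6.7 0.0000 -0.0000 0.0160; -52.6 -15.3 -6.7 0.0000 -0.0000 0.0160; -52.8 -14.5 -6.7 0.0000 -0.0000 0.0160
at [0.475 0.03  0.16 ] [ 3.1416  0.     -1.6   ] N 7
-51.2 10.1 -8.6 0.0000 -0.0000 0.0148; -51.0 10.8 -8.6 0.0000 -0.0000 0.0148; -50.8 11.6 -8.6 0.0000 -0.0000 0.0148; -50.7 12.3 -8.6 0.0000 -0.0000 0.0148; -50.5 13.1 -8.6 0.0000 -0.0000 0.0148; -50.3 13.8 -8.6 0.0000 -0.0000 0.0148; -50.1 14.6 -8.6 0.0000 -0.0000 0.0148
```

Emit:
step_arm(commands="-51.5 -18.6 -6.7 0 0 0.016; -51.8 -17.8 -6.7 0 0 0.016; -52 -17 -6.7 0 0 0.016; -52.3 -16.2 -6.7 0 0 0.016; -52.6 -15.3 -6.7 0 0 0.016; -52.8 -14.5 -6.7 0 0 0.016", jaw=60)

```text
t: 25.28
eef_pos: [0.4745, 0.0316, 0.1588]
ee_rot: [3.14, -0.002, -1.601]
force: [0.6, -1.1, 0.3]
width: 0.06
```

Emit:
step_arm(commands="-51.2 10.1 -8.6 0 0 0.0148; -51 10.8 -8.6 0 0 0.0148; -50.8 11.6 -8.6 0 0 0.0148; -50.7 12.3 -8.6 0 0 0.0148; -50.5 13.1 -8.6 0 0 0.0148; -50.3 13.8 -8.6 0 0 0.0148; -50.1 14.6 -8.6 0 0 0.0148; 0 0 0 0 0 0")

```text
t: 26.28
eef_pos: [0.4145, 0.3932, 0.2182]
ee_rot: [3.141, -0.002, -1.702]
force: [-0.3, -1.0, -0.5]
width: 0.0601
```

Emit:
step_arm(commands="0 0 0 0 0 0; 0 0 0 0 0 0")

```text
t: 26.52
eef_pos: [0.4152, 0.3889, 0.2188]
ee_rot: [3.141, -0.002, -1.706]
force: [0.6, -0.7, -0.3]
width: 0.0599
```

```bash
python3 - <<'E'
from h import *
s=get_state();print(s["t"],np.round(s["eef_pos"],4),np.round(s["ee_rot"],4))
p=grab_frame("wrist");save(p,"wb5");np.savez("wb5.npz",p=p,s=s,allow_pickle=True)
for r in recognise(p,"bar_a_c"): print(r, toplane(p,r["pixel"],.032,s))
a=cv2.imread("pics/wb5.png")
cv2.imwrite("pics/wb5c.png",cv2.resize(a[50:230,160:360],None,fx=3.3,fy=3.3,interpolation=cv2.INTER_CUBIC))
E
```

```text
26.525 [0.4152 0.3889 0.2188] [ 3.1407e+00 -2.3000e-03 -1.7055e+00]
```

View pics/wb5c.png

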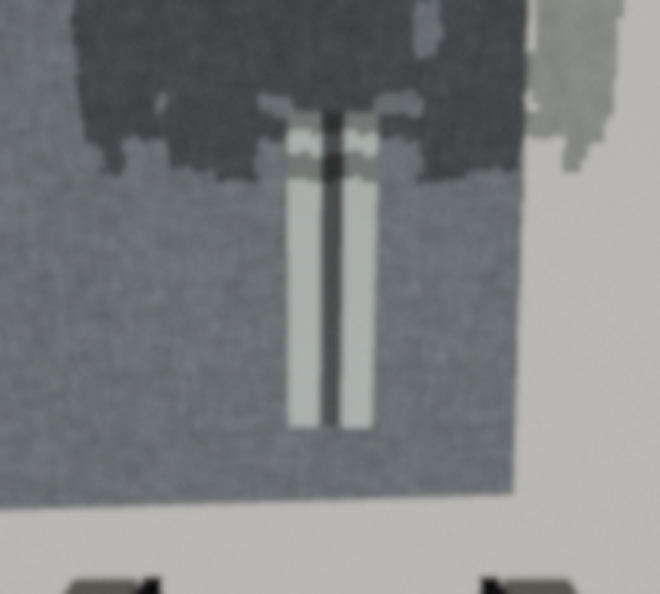

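```bash
python3 - <<'E'
from h import *
d=np.load("wb5.npz",allow_pickle=True);p=d["p"].item();s=d["s"].item()
for c in [[(288,112),(378,112),(374,428),(287,428)]]:
    X=np.array([toplane(p,(u/3.3+160-.33,v/3.3+50-.33),.032,s)[:2] for u,v in c])
    e=(X[0]+X[1]-X[2]-X[3])/2
    print(np.round(X,4).tolist(),"c",X.mean(0),"L",np.linalg.norm(X[0]-X[3]),np.linalg.norm(X[1]-X[2]),"yaw",np.arctan2(e[0],-e[1]))
    plan([*X.mean(0),.055],-np.pi/2+np.arctan2(e[0],-e[1]),step=42)
E
```

```text
[[0.4117, 0.2853], [0.3823, 0.2893], [0.3961, 0.3959], [0.4275, 0.3917]] c [0.40441383 0.3405541 ] L 0.10752700998941721 0.10752959552328879 yaw -0.13815764230531663
at [0.4154 0.3891 0.2193] [ 3.1411e+00 -1.4000e-03 -1.7057e+00] N 5
9.9 0.9 32.9 0.0001 -0.0003 0.0007; 9.9 0.9 32.9 0.0001 -0.0003 0.0007; 9.9 0.8 32.9 0.0001 -0.0003 0.0007; 9.9 0.8 32.9 0.0001 -0.0003 0.0007; 9.9 0.8 32.9 0.0001 -0.0003 0.0007
```

Emit:
step_arm(commands="9.9 0.9 32.9 0 0 0.001; 9.9 0.9 32.9 0 0 0.001; 9.9 0.8 32.9 0 0 0.001; 9.9 0.8 32.9 0 0 0; 9.9 0.8 32.9 0 0 0; 0 0 0 0 0 0; 0 0 0 0 0 0; 0 0 0 0 0 0")

```text
t: 27.62
eef_pos: [0.4051, 0.3427, 0.0566]
ee_rot: [-3.141, 0.002, -1.707]
force: [-0.5, -0.1, 0.1]
width: 0.0601
```

Target (0.4044, 0.3405, 0.029): about +2 along tool x, 27.5 down.

Emit:
step_arm(commands="1.2 0 14 0 -0.002 0; 0.5 0 13 0 0 0; 0 0 0 0 0 0; 0 0 0 0 0 0")

```text
t: 28.12
eef_pos: [0.4039, 0.3396, 0.0274]
ee_rot: [3.141, 0.0, -1.708]
force: [-0.2, 0.3, -0.3]
width: 0.0603
```

Emit:
step_arm(commands="0 0 0 0 0 0; 0 0 0 0 0 0; 0 0 0 0 0 0; 0 0 0 0 0 0", jaw=20)

```text
t: 28.62
eef_pos: [0.404, 0.3398, 0.028]
ee_rot: [3.141, 0.001, -1.708]
force: [-0.4, 0.6, -0.6]
width: 0.0296
```

```bash
python3 -c "
from h import *
s=get_state();x,y,z=s['eef_pos'];print(s['eef_pos'])
planfrom([x,y,.12],s['ee_rot'][2],[.4906,.0196,.15],-np.pi/2-.039)"
```

```text
[0.40403623 0.33979413 0.02802872]
at [0.404  0.3398 0.12  ] [ 3.1416  0.     -1.7076] N 7
43.6 -18.5 -4.3 -0.0000 0.0000 -0.0140; 43.9 -17.9 -4.3 -0.0000 0.0000 -0.0140; 44.1 -17.3 -4.3 -0.0000 0.0000 -0.0140; 44.4 -16.6 -4.3 -0.0000 0.0000 -0.0140; 44.6 -16.0 -4.3 -0.0000 0.0000 -0.0140; 44.8 -15.4 -4.3 -0.0000 0.0000 -0.0140; 45.0 -14.8 -4.3 -0.0000 0.0000 -0.0140
```

Emit:
step_arm(commands="0 0 -42 0 0 0; 0 0 -50 0 0 0; 43.6 -18.5 -4.3 0 0 -0.014; 43.9 -17.9 -4.3 0 0 -0.014; 44.1 -17.3 -4.3 0 0 -0.014; 44.4 -16.6 -4.3 0 0 -0.014; 44.6 -16 -4.3 0 0 -0.014; 44.8 -15.4 -4.3 0 0 -0.014")

```text
t: 29.62
eef_pos: [0.4783, 0.0638, 0.1458]
ee_rot: [3.142, 0.001, -1.623]
force: [0.5, 1.3, -1.3]
width: 0.03
```

Emit:
step_arm(commands="45 -14.8 -4.3 0 0 -0.014; 0 0 0 0 0 0; 0 0 0 0 0 0; 0 0 0 0 0 0")

```text
t: 30.12
eef_pos: [0.4905, 0.0203, 0.1497]
ee_rot: [3.141, 0.001, -1.609]
force: [-0.2, -0.0, -1.1]
width: 0.0298
```

```bash
python3 - <<'E'
from h import *
s=get_state();print(s["t"],np.round(s["eef_pos"],4),np.round(s["ee_rot"],4))
p=grab_frame("wrist");save(p,"wg4");np.savez("wg4.npz",p=p,s=s,allow_pickle=True)
a=cv2.imread("pics/wg4.png")
cv2.imwrite("pics/wg4c.png",cv2.resize(a[80:240,180:330],None,fx=3.6,fy=3.6,interpolation=cv2.INTER_CUBIC))
E
```

```text
30.125 [0.4905 0.0203 0.1497] [ 3.1412e+00  1.1000e-03 -1.6086e+00]
```

View pics/wg4c.png

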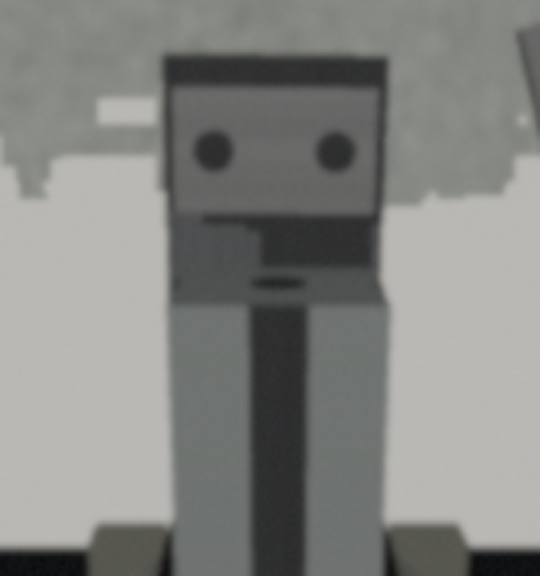

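Emit:
step_arm(commands="0 0 35 0 -0.001 0; 0 0 40 0 0 0; 0 0 9 0 0 0; 0 0 4 0 0 0; 0 0 1 0 0 0; 0 0 0 0 0 0; 0 0 0 0 0 0")

```text
t: 31.05
eef_pos: [0.4911, 0.0198, 0.0616]
ee_rot: [-3.14, 0.003, -1.61]
force: [0.7, -0.0, -1.6]
width: 0.0298
```

Emit:
step_arm(commands="0 0 1.5 0 0 0; 0 0 1 0 0 0; 0 0 0.8 0 0 0; 0 0 0.5 0 0 0; 0 0 0 0 0 0")

```text
t: 31.68
eef_pos: [0.4907, 0.0197, 0.0579]
ee_rot: [3.142, 0.002, -1.609]
force: [-4.6, 0.7, 12.3]
width: 0.0298
```

Emit:
step_arm(commands="0 0 0 0 0 0; 0 0 0 0 0 0")

```text
t: 31.92
eef_pos: [0.4907, 0.0197, 0.0579]
ee_rot: [-3.142, 0.002, -1.609]
force: [-4.2, 0.7, 12.3]
width: 0.0301
```

```bash
python3 -c "
from h import *
s=get_state();print(s['eef_pos'],s['force'])
planfrom([.4907,.0197,.1],-1.609,[.587,-.295,.10],-np.pi/2-.019)"
```

```text
[0.49070036 0.0196717  0.05791416] [-4.17092315  0.68521892 12.28581196]
at [0.4907 0.0197 0.1   ] [ 3.1416  0.     -1.609 ] N 6
51.8 -18.0 -0.0 -0.0000 0.0000 -0.0032; 51.9 -17.9 -0.0 -0.0000 0.0000 -0.0032; 51.9 -17.7 -0.0 -0.0000 0.0000 -0.0032; 52.0 -17.5 -0.0 -0.0000 0.0000 -0.0032; 52.0 -17.4 -0.0 -0.0000 0.0000 -0.0032; 52.1 -17.2 -0.0 -0.0000 0.0000 -0.0032
```

Emit:
step_arm(commands="0 0 -43 0 0 0; 51.8 -18 0 0 0 -0.0032; 51.9 -17.9 0 0 0 -0.0032; 51.9 -17.7 0 0 0 -0.0032; 52 -17.5 0 0 0 -0.0032; 52 -17.4 0 0 0 -0.0032; 52.1 -17.2 0 0 0 -0.0032; 0 0 0 0 0 0")

```text
t: 32.92
eef_pos: [0.5869, -0.2988, 0.0982]
ee_rot: [3.141, 0.002, -1.594]
force: [-0.7, 0.1, -1.6]
width: 0.0301
```

Emit:
step_arm(commands="0 0 0 0 0 0; 0 0 20 0 0 0; 0 0 15 0 0 0; 0 0 0 0 0 0; 0 0 0 0 0 0")

```text
t: 33.55
eef_pos: [0.5871, -0.2948, 0.0649]
ee_rot: [-3.141, 0.002, -1.589]
force: [0.3, -0.0, -0.3]
width: 0.0298
```

```bash
python3 - <<'E'
from h import *
p=grab_frame("wrist");save(p,"wt5")
E
```

```text
(no output)
```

View pics/wt5.png

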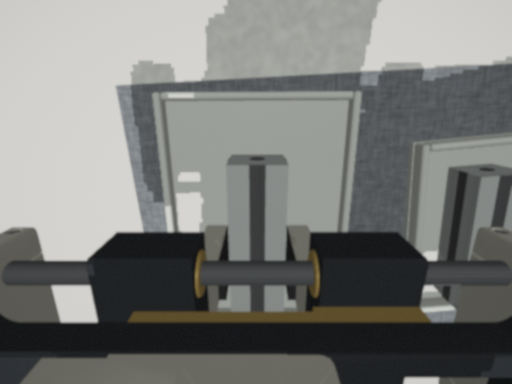

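Emit:
step_arm(commands="0 0 12 0 0 0; 0 0 11 0 0 0; 0 0 5 0 0 0; 0 0 2 0 0 0; 0 0 0.8 0 0 0; 0 0 0 0 0 0; 0 0 0 0 0 0")

```text
t: 34.48
eef_pos: [0.5869, -0.2951, 0.0339]
ee_rot: [-3.141, 0.002, -1.59]
force: [-0.1, -0.1, -0.2]
width: 0.03
```

Emit:
step_arm(commands="0 0 0 0 0 0; 0 0 0 0 0 0; 0 0 0 0 0 0; 0 0 0 0 0 0", jaw=50)

```text
t: 34.98
eef_pos: [0.5868, -0.2951, 0.0336]
ee_rot: [3.142, 0.002, -1.59]
force: [0.3, 0.2, 0.3]
width: 0.0495
```

Emit:
step_arm(commands="0 0 -20 0 0 0; 0 0 -50 0 0 0; 0 0 -50 0 0 0; 0 0 -50 0 0 0; 0 0 0 0 0 0; 0 0 0 0 0 0; 0 0 0 0 0 0")

```text
t: 35.85
eef_pos: [0.586, -0.2952, 0.2021]
ee_rot: [3.139, 0.003, -1.59]
force: [-0.2, -0.2, 0.2]
width: 0.0501
```

```bash
python3 - <<'E'
from h import *
s=get_state();print(s["t"],s["eef_pos"],s["force"])
p=grab_frame("wrist");save(p,"wt6")
p=grab_frame("scene");save(p,"scene5")
cv2.imwrite("pics/scene5c.png",cv2.resize(p["frame"][140:310,50:370,::-1],None,fx=2.5,fy=2.5,interpolation=cv2.INTER_CUBIC))
E
```

```text
35.85 [ 0.58602943 -0.29517324  0.20208541] [-0.2350142  -0.22991265  0.24887674]
```

View pics/scene5c.png

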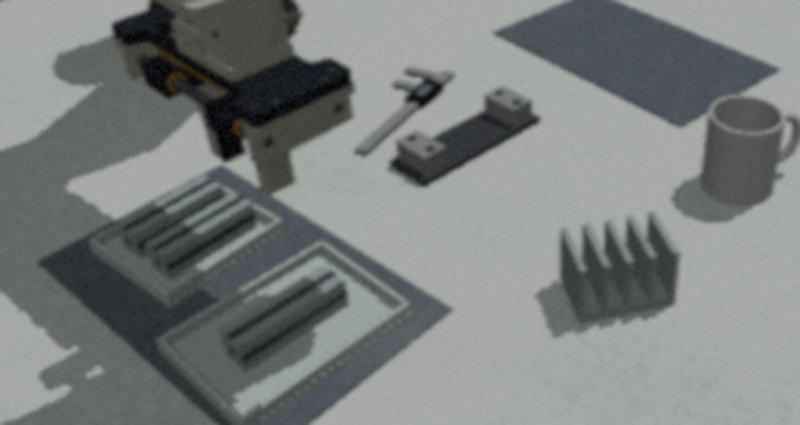

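View pics/wt6.png

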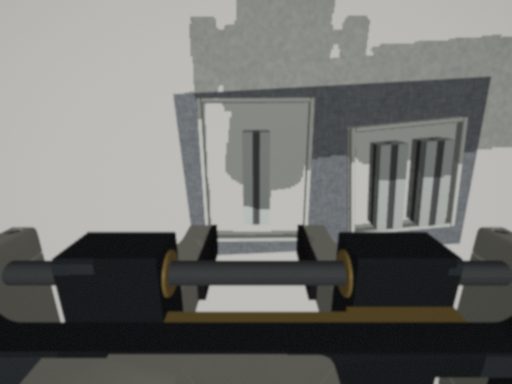

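All three samples lie flat in their trays, the gripper is clear, and the caliper, mug and finned block have not moved. I'm handing the job in.

```bash
python3 -c "
from station import *
print(job_done())"
```

```text
the job is handed in; nothing more can be done
None
```

All three samples are sorted: two short ones in the shorter tray and one long one in the longer tray. I handed the job in at about 36 s of the 72 s allowed; the hand-in reports no verdict.

- **First sample:** it went down between the stops to the gauge's base. The wrist force read 12.5 N, with the bar's centre about 23 mm above the table. It is short.
- **Second sample:** it also went down to the base, with a wrist force of 9.7 N. It is short.
- **Third sample:** it stopped on top of the stops, with a wrist force of 12.3 N and its centre about 47 mm above the table. It is long.

Each sample was put away before I tried the next. The lengths measured from the wrist camera agreed with the gauge: about 100, 100 and 107.5 mm.

The last scene and wrist pictures show the samples lying flat inside the tray walls. The gripper is open and about 0.17 m above the trays, with the measured force near zero. By eye, the caliper, mug and finned block stand where they were at the start. No check failed or disagreed.

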